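Unhook the rail module and clamp it in the drill vice

TASK

The orange relay module on the sloping rail stand has to go into the small blue vice so that its terminal screws can be reworked. Without forcing it, tilt its lower end up off the rail, lift its top hook off the rail's upper edge, lay it on its back on the vice bed centred between the jaws, with its long sides along the jaw faces, and turn the crank clockwise until both jaws grip it; then let go. Leave the grey module hanging where it is.

Things in the scene. Friction and masses are not known exactly. Their poses are not given: they have to be found in the camera images.
- rail_stand: grey sheet-steel stand fixed to the bench; its plate (160 mm up-slope, 300 mm wide) rises at 30 degrees. Origin on the bench; x level, pointing uphill, y along the rail, z up. Point u up the slope, n square off the plate: x = u cos30 - n sin30, z = 50 mm + u sin30 + n cos30. End clamps at both rail ends and terminal blocks at the +y end (from y = 108 mm) reach n = 41 mm
- rail_edge (a point): middle of the upper edge of the steel hat rail (u = 17.5 mm, n = 15 mm), which runs along the stand's y over 284 mm. The rail has two flanges, 2 mm thick, top faces at n = 15 mm, outer edges at u = +17.5 and -17.5 mm; behind each flange is a free space 13 mm high and 6 mm deep
- orange_module: loose relay module on the rail, about 0.16 kg, grey with an orange front block. 90 long (x), 36 wide (y), 65 mm deep (z, out of the front). Origin mid back face; +x to the hooked end, uppermost on the rail. Grip the orange block across y: x -23..23, z 42..65 mm, dial 3.5 mm proud on it. The terminal shoulders are 43 mm deep. On its back it stands flat
- orange_module_hook (a point): inner corner of the module's hook, module frame (17.5, 0, 8) mm; it bears on the rail's upper edge and is the pivot for tilting. The back's recess (x -20..17.5, 8 mm deep) sits over the rail; the hook's leg (x 12.5..17.5, z 0..3 mm) reaches 5 mm behind the upper flange, so the top cannot be pulled straight off
- orange_module_toe (a point): lower wall of the recess at the back, module frame (-20, 0, 4) mm: it stands 2.5 mm below the lower flange edge, so the module lying flat cannot slide up. Pivot the lower end up 14 to 24 degrees about the hook (18 is good; let it ease 1 to 2 mm up the slope as it tilts), slide it 6 mm or more up the slope, then lift it away
- grey_module: the same module with a grey front block and a blue dial, hanging on the same rail about 10 cm from the orange one, on either side of it; it is to stay. Same frame
- drill_vice: small blue drill vice on a plywood board, fixed to the bench. Origin on the bench below the middle of the fixed jaw's rubber face (plane x = 0); x along the screw from the crank to the fixed jaw, z up. Flat bed 40 mm above the bench; jaws 72 mm wide (y), tops 72 mm above the bench; nut block at x -94..-82 mm, 50 mm wide, 70 mm high. The moving jaw is on the -x side
- moving_jaw: sliding jaw of the vice; origin at the middle of the foot of its face, 40 mm above the bench. The vice's opening is minus its x in the vice's frame: 44 to 52 mm at the start; the module is 36 mm wide. It pushes a part lying loose on the bed along to the fixed jaw. Its face is a black rubber liner that gives 8 N a mm and stands 3.5 mm proud of the jaw
- crank (a joint): angle of the vice's crank, rad; 0 with the knob at the top and the jaws 48 mm open; positive opens. Clockwise as seen from the robot (to smaller values) closes, 8 mm a turn. Held by friction where it is left. About 2 to 3 N at the knob turn it; a quarter turn past the first firm touch on both jaws grips with some 16 N. Crank and knob travel with the jaw
- crank_knob (a point): middle of the black spinner knob on the crank: 18 mm in diameter, 30 mm long, lying along the vice's x, 32 mm off the screw's axis. It turns freely on its pin, so it can be gripped from above across the vice's y and led round
- crank_axis (a point): point on the screw's axis level with the middle of the knob, 58 mm above the bench; the knob circles round it in the vice's y-z plane

How it is judged:
At the end, for the whole second after the job is handed in: orange module on its back on the vice bed (level and along the jaws within 7 degrees, within 18 mm of the middle of the jaws' width), gripped with over 4 N by the moving jaw against the fixed one, at rest, released; grey module within 12 mm of where it hung (angle between orange_module's own z axis and vertical below 0.12 rad and angle between the x axis of orange_module and the y axis of drill_vice, either way round below 0.12 rad and z of orange_module in the frame of drill_vice between 0.035 and 0.045 m and y of orange_module in the frame of drill_vice between -0.018 and 0.018 m and x of orange_module in the frame of drill_vice between -0.023 and -0.013 m and contact force between orange_module and moving_jaw above 4 N and linear speed of orange_module below 0.02 m/s and distance of grey_module from where it was at the start of the episode below 0.012 m); the robot touches nothing.
It fails at once if the orange module is forced against the rail stand (more than 60 N) (contact force between orange_module and rail_stand above 60 N).
It fails at once if the grey module is moved by more than 12 mm (distance of grey_module from where it was at the start of the episode above 0.012 m).
It also fails if it takes over 61 s, if anything falls off the work surface, if the arm or the gripper's body presses on something with over 40 N, if the wrist force passes 120 N, or if a joint passes its speed limit or range.

ROBOT

A 6-joint arm with a two-finger parallel gripper is mounted at the origin on a cart in front of the work surface, level with it; the furniture and walls round the work are solid. World frame = base frame: x ahead of the robot, y to its left, z up, the work surface at z = 0. Lengths are in m, angles in rad, forces in N, time in s.
With the tool pointing down it reaches from about 0.15 to 0.775 m from the base axis. Payload 6.1 kg.
Tool frame: the origin (TCP) lies on the front face of the gripper's body, between the roots of the fingers; the fingertips stand 73 mm ahead of it and the grasp point (between the pads) lies 54 mm ahead of it; x points along the fingers, y is the direction in which the jaws open and shut, and the axes are right-handed (so a half turn about x gives the same grasp; the last joint's range is limited). The gripper opens to 85 mm and grips with 20 to 120 N. Pads are 22 mm wide; open, the fingers measure 114 mm over their backs; the gripper's body (76 mm by 85 mm) begins 54 mm behind the grasp point. The pads swing forward as they close: fully open they stand 13 mm farther back than shut.
Start: joints at [1.166, 0.126, -0.04, 1.405, 0, 1.571], TCP at [0.207, 0.483, 0.304] pointing down, gripper open.
Joint ranges: [-2.72, 2.72], [-0.95, 1.95], [-1.27, 1.35], [-1.78, 2.02], [-1.46, 1.47], [-3.14, 3.14]. Speed limits (rad/s): [2.39, 2.39, 3.01, 3.14, 3.14, 3.14].

INTERFACE

Orientations are given as a unit quaternion [x, y, z, w].
In Python, from cell import robot gives the robot as it stands.
- The arm moves only by the tool move_arm, never from a script. Its arguments are lists of equal length, an entry for each row: "delta_rot": the turn, a rotation vector about the tool's x, y, z in rad, a list of three; "travel": the shift along the tool's x, y, z in cm, a list of three; "claw": the closure, from -1 (fully open) to 1 (shut), so that 0 is half open. A call has 1 to 8 rows; each row is the pose to reach, as a shift and turn from the pose commanded when the call began, along the tool's axes at that moment; what a row does not reach only later rows make up. A row lasts 1/8 s, in which the tool goes at most 62.5 mm and 10.7 degrees, less where a joint would pass 70% of its speed; a pose out of reach is approached as far as the arm can. A call with a gripper value outside its range is refused whole. The fingers move at their own pace and stop on an object; "grip_force" is the grip in N (left out, the last holds). Time passes only in rows, so rows that repeat a pose let the fingers close. It gives the time, the measured TCP pose, the force and the opening at its end, in the units of the state.
- robot.get_state(): the state, without advancing time (a new reading comes with each control period).
- robot.snapshot(name): name is "side" or "top" or "wrist"; returns the picture (400x640x3 uint8, red, green, blue); there is no depth.
- robot.calibration(name): a dict with "intrinsics" (3x3 intrinsics, pixels), "dist_coeffs" ([k1, k2, p1, p2, k3] as OpenCV has them; the pictures are not rectified), "R" (3x3) and "t" (3): a world point X has camera coordinates R X + t; the wrist camera has in their place "T_tool_cam" (4x4, takes a point from camera to tool coordinates, whose origin is the TCP and whose axes are the tool frame's). Camera axes: x right, y down, z forward; pixel columns grow to the right and rows downward; lengths in m; the calibration is good to about 2 mm. A picture is of the moment at which its call begins: read the wrist's pose just before it. calibration takes no time and is no camera call.
- robot.hand_in(): hands the job in, once; it reports no verdict.
The state is a dict: "time_s": time; "qpos": joint angles; "dq": joint speeds; "effort": joint torques, N m; "eef_pos": TCP position; "tool_rot": TCP orientation; "force": force on the tool from outside, world axes, zero at the start; "moment": the same for the moment, N m; "grip_width": finger opening in m.
Only numpy, scipy, OpenCV 4.12 (cv2) and the standard library are available. Lean on these libraries where they do the work, as an engineer would, in place of code of your own. Each camera call takes 0.05 s, during which the arm holds its last target.

## Working session

There is one attempt and no reset: what is moved stays moved. The work goes in short steps, Python scripts to look and compute and a tool call to move; the robot and the scene stay as the last step left them, time stands still between calls to the robot, and variables do not carry over. Pictures are saved under pics/ and viewed, and the job is handed in when it is done.

Besides the shell and the picture viewer there is one more tool, called after "Request:" by a JSON object that holds its "api" and its "payload". move_arm: Moves the arm, as the interface text tells. Its arguments: {"type":"object","properties":{"delta_rot":{"type":"array"},"travel":{"type":"array"},"claw":{"type":"array"},"grip_force":{"type":"number"}},"required":["delta_rot","travel","claw"]}

```bash
ls -la; mkdir -p pics
python3 - <<'E'
from cell import robot
import cv2
s=robot.get_state()
print(s)
for n in ["side","top","wrist"]:
    c=robot.calibration(n); print(n,c)
    im=robot.snapshot(n); cv2.imwrite(f"pics/{n}0.png",im[:,:,::-1])
E
```

```text
total 12
drwxr-xr-x  3 agent agent 4096 Dec  7 14:18 .
drwxr-xr-x 23 root  root  4096 Dec  7 14:18 ..
drwxr-xr-x  2 agent agent 4096 Dec  7 14:18 pics
{'time_s': 0.0, 'qpos': array([ 1.16601895e+00,  1.26397285e-01, -4.06040021e-02,  1.40541158e+00,
       -2.08319858e-05,  1.57076620e+00]), 'dq': array([ 0.00076532,  0.00040978, -0.00043222, -0.00111761,  0.00071469,
       -0.00232414]), 'effort': array([ 7.72514450e-04, -4.35914361e+01,  3.52925384e+01,  1.71458238e-02,
        1.41874407e-04, -4.97160926e-06]), 'eef_pos': array([0.20664143, 0.48230395, 0.30312115]), 'tool_rot': array([ 0.14156358,  0.69278378, -0.14268627,  0.69256842]), 'force': array([-0.08284893,  0.71157963, -0.87304846]), 'moment': array([-0.0479476 , -0.02707235, -0.06430254]), 'grip_width': 0.08553715707591741}
side {'intrinsics': array([[401.09179613,   0.        , 320.98257501],
       [  0.        , 401.09179613, 200.81781976],
       [  0.        ,   0.        ,   1.        ]]), 'dist_coeffs': array([-0.05112271,  0.        ,  0.        ,  0.        ,  0.        ]), 'R': array([[ 0.99886473, -0.0473947
[... 588 characters left out ...]
8807e-03, -9.86100546e-01]]), 't': array([0.11760151, 0.54178555, 1.10128782])}
wrist {'intrinsics': array([[275.36028833,   0.        , 317.85360063],
       [  0.        , 275.36028833, 201.39990821],
       [  0.        ,   0.        ,   1.        ]]), 'dist_coeffs': array([-0.03677772,  0.        ,  0.        ,  0.        ,  0.        ]), 'T_tool_cam': array([[-1.02741993e-05, -3.06206022e-01,  9.51965268e-01,
        -7.11324038e-02],
       [ 9.99999217e-01, -1.19414800e-03, -3.73313112e-04,
         5.30989453e-04],
       [ 1.25109814e-03,  9.51964519e-01,  3.06205794e-01,
        -7.86793027e-02],
       [ 0.00000000e+00,  0.00000000e+00,  0.00000000e+00,
         1.00000000e+00]])}
```

View pics/side0.png

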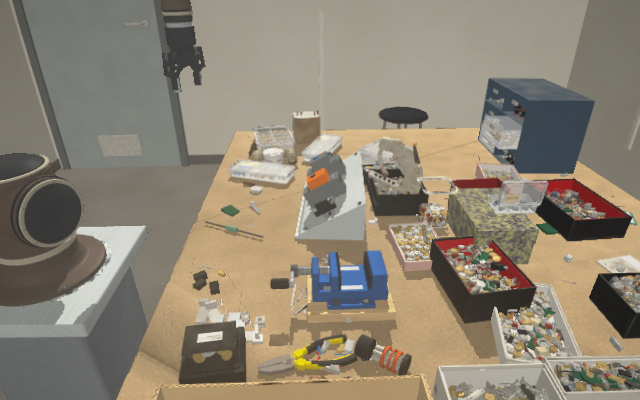

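View pics/top0.png

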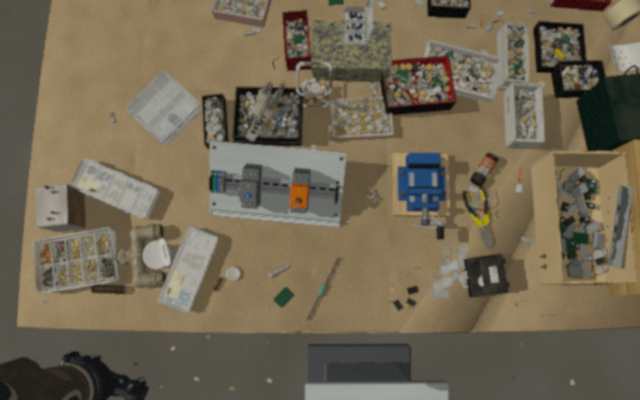

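View pics/wrist0.png

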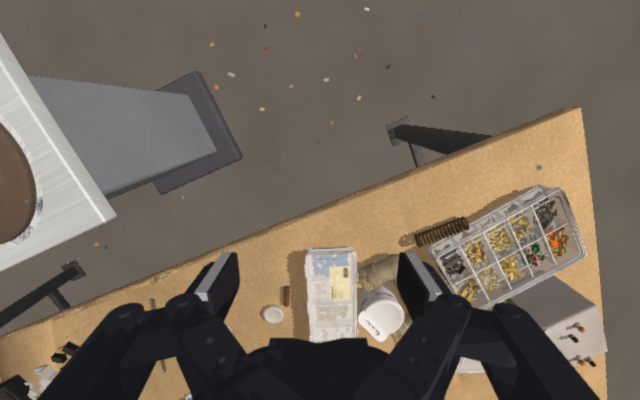

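```bash
cat > h.py <<'E'
import numpy as np, cv2
from cell import robot
from scipy.spatial.transform import Rotation as Rn
def camw(name,state=None):
    c=robot.calibration(name)
    if name=="wrist":
        s=state or robot.get_state()
        Rt=Rn.from_quat(s["tool_rot"]).as_matrix(); T=c["T_tool_cam"]
        Rwc=Rt@T[:3,:3]; o=Rt@T[:3,3]+s["eef_pos"]
    else:
        Rwc=c["R"].T; o=-c["R"].T@c["t"]
    return c["intrinsics"],c["dist_coeffs"],Rwc,o
def rays(cam,px):
    K,d,R,o=cam
    p=cv2.undistortPoints(np.array(px,float).reshape(-1,1,2),K,d).reshape(-1,2)
    v=np.c_[p,np.ones(len(p))]@R.T
    return o,v/np.linalg.norm(v,axis=1)[:,None]
def onz(cam,px,z):
    o,v=rays(cam,px)
    return o+v*((z-o[2])/v[:,2])[:,None]
def onplane(cam,px,p0,n):
    o,v=rays(cam,px)
    return o+v*(((p0-o)@n)/(v@n))[:,None]
def tri(cams,pxs):
    A=np.zeros((3,3));b=np.zeros(3)
    L=[]
    for c,p in zip(cams,pxs):
        o,v=rays(c,[p]);v=v[0];P=np.eye(3)-np.outer(v,v);A+=P;b+=P@o;L.append((o,P))
    x=np.linalg.solve(A,b)
    return x,[float(np.linalg.norm(P@(x-o))) for o,P in L]
def proj(cam,X):
    K,d,R,o=cam
    X=np.atleast_2d(X)
    rv=cv2.Rodrigues(R.T)[0]; t=-R.T@o
    return cv2.projectPoints(X,rv,t,K,d)[0].reshape(-1,2)
E
python3 - <<'E'
import cv2
a=cv2.imread("pics/top0.png")
cv2.imwrite("pics/top0a.png",cv2.resize(a[130:240,190:350],None,fx=5,fy=5,interpolation=cv2.INTER_CUBIC))
cv2.imwrite("pics/top0b.png",cv2.resize(a[140:250,370:500],None,fx=5,fy=5,interpolation=cv2.INTER_CUBIC))
a=cv2.imread("pics/side0.png")
cv2.imwrite("pics/side0a.png",cv2.resize(a[140:320,260:410],None,fx=3.3,fy=3.3,interpolation=cv2.INTER_CUBIC))
E
```

```text
(no output)
```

View pics/top0a.png

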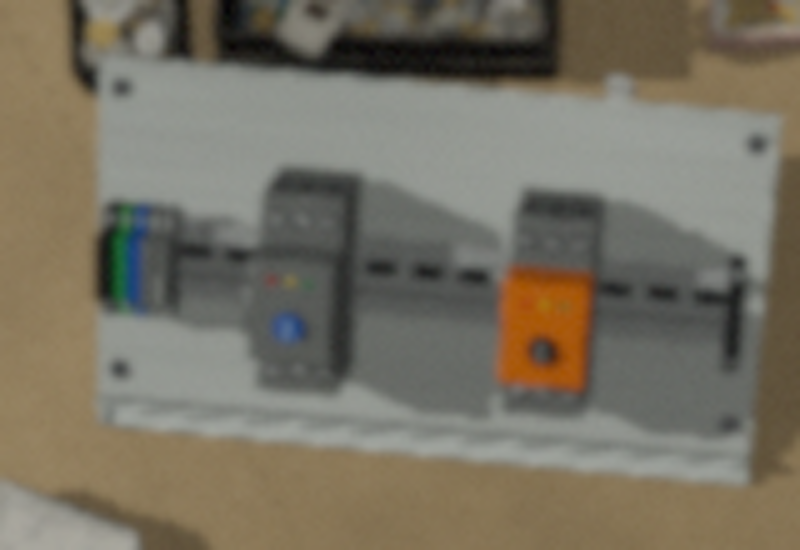

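View pics/top0b.png

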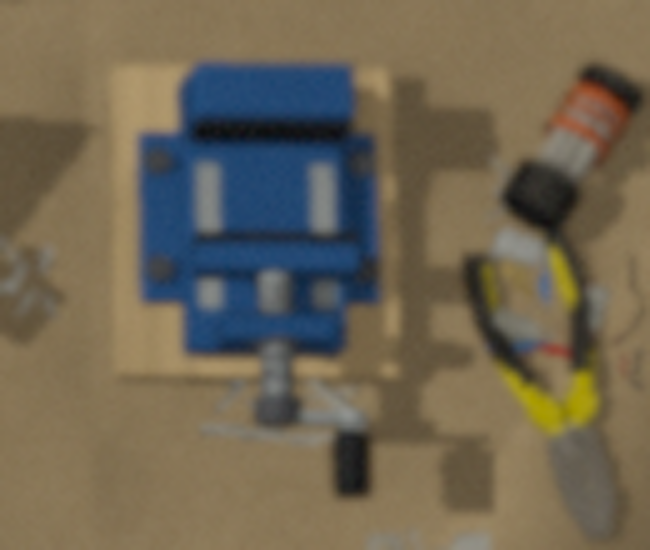

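View pics/side0a.png

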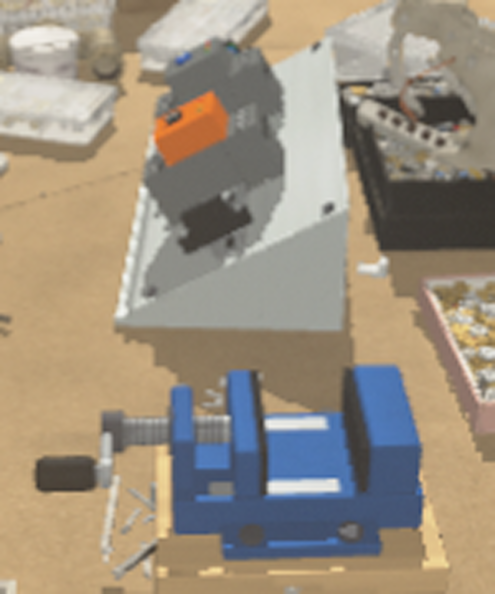

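Run:
```python
from h import *
np.set_printoptions(precision=4,suppress=True)
t=camw("top");s=camw("side")
f=lambda p:[p[0]/5+190,p[1]/5+130]
g=lambda p:[p[0]/5+370,p[1]/5+140]
h=lambda p:[p[0]/3.3+260,p[1]/3.3+140]
print("plate upper corners z90",onz(t,[f((97,57)),f((780,115))],.09))
print("lower z10",onz(t,[f((97,425)),f((748,483))],.01))
print("orange front ~z",onz(t,[f((512,270)),f((595,270)),f((585,388)),f((500,380))],.11))
print("tri knob",tri([t,s],[g((350,462)),h((65,473))]))
print("hub",tri([t,s],[g((275,408)),h((112,428))]))
print("jaw top fixed",onz(t,[g((195,125)),g((350,125))],.072))
print("moving",onz(t,[g((195,240)),g((360,240))],.072))
st=robot.get_state();print(Rn.from_quat(st["tool_rot"]).as_matrix(),st["time_s"])
```

```text
plate upper corners z90 [[0.6753 0.3684 0.09  ]
 [0.6478 0.0691 0.09  ]]
lower z10 [[0.5239 0.3805 0.01  ]
 [0.4971 0.0819 0.01  ]]
orange front ~z [[0.5751 0.1833 0.11  ]
 [0.575  0.1483 0.11  ]
 [0.5247 0.1523 0.11  ]
 [0.5281 0.1879 0.11  ]]
tri knob (array([ 0.4788, -0.1363,  0.0578]), [0.0009398581235854557, 0.0009398581235853958])
hub (array([ 0.5022, -0.1037,  0.0597]), [0.0006453755852098768, 0.000645375585209947])
jaw top fixed [[ 0.6255 -0.0701  0.072 ]
 [ 0.6257 -0.139   0.072 ]]
moving [[ 0.5739 -0.0686  0.072 ]
 [ 0.5739 -0.1413  0.072 ]]
[[-0.0005  0.3938  0.9192]
 [-0.0012  0.9192 -0.3938]
 [-1.     -0.0013 -0.    ]] 0.15
```

```bash
cat >> h.py <<'E'
def rows(p,R,n=None,vias=None):
    """delta rows to reach target pose p,R from the present one"""
    s=robot.get_state();R0=Rn.from_quat(s["tool_rot"]).as_matrix();p0=s["eef_pos"]
    d=R0.T@(np.array(p)-p0)*100; r=Rn.from_matrix(R0.T@R).as_rotvec()
    print("travel cm",np.round(d,2),"rot",np.round(r,3),"min rows",np.linalg.norm(d)/6.25,np.linalg.norm(r)/.187)
    return d,r
def frame(x,y):
    x=np.array(x,float);x/=np.linalg.norm(x);y=np.array(y,float);y-=x*(x@y);y/=np.linalg.norm(y)
    return np.c_[x,y,np.cross(x,y)]
E
python3 - <<'E'
from h import *
a=0.0915;c=.996
n=np.array([-.5*c,.5*a,.866])
R=frame(-n,[a,c,0])
rows([0.461,0.176,0.271],R)
E
```

```text
travel cm [  3.25 -18.14  35.44] rot [-0.306 -0.52   0.083] min rows 6.391576403769395 3.2541933245741306
```

Request:
{"api": "move_arm", "payload": {"delta_rot": [[-0.04,-0.07,0.01],[-0.08,-0.13,0.02],[-0.12,-0.2,0.03],[-0.15,-0.26,0.04],[-0.19,-0.33,0.05],[-0.23,-0.39,0.06],[-0.27,-0.46,0.07],[-0.306,-0.52,0.083]], "travel": [[0.4,-2.3,4.4],[0.8,-4.5,8.9],[1.2,-6.8,13.3],[1.6,-9.1,17.7],[2.0,-11.3,22.1],[2.4,-13.6,26.6],[2.8,-15.9,31.0],[3.2,-18.1,35.4]], "claw": [-1,-1,-1,-1,-1,-1,-1,-1]}}

```text
time_s: 1.15
eef_pos: [0.4614, 0.1754, 0.2717]
tool_rot: [0.022, 0.498, -0.039, 0.866]
force: [0.6, 1.5, 0.5]
grip_width: 0.0855
```

Request:
{"api": "move_arm", "payload": {"delta_rot": [[0,0,0],[0,0,0]], "travel": [[0,0,0],[0,0,0]], "claw": [-1,-1]}}

```text
time_s: 1.4
eef_pos: [0.4606, 0.1766, 0.2718]
tool_rot: [0.023, 0.499, -0.04, 0.865]
force: [-0.1, -0.0, 0.1]
grip_width: 0.0852
```

```bash
cat > snap.py <<'E'
import sys,pickle
from h import *
np.set_printoptions(precision=4,suppress=True)
n=sys.argv[1]
s=robot.get_state();im=robot.snapshot("wrist")
cv2.imwrite(f"pics/{n}.png",im[:,:,::-1]);pickle.dump(s,open(f"pics/{n}.pkl","wb"))
print(s["time_s"],s["eef_pos"],s["qpos"],s["force"],s["grip_width"]);print(Rn.from_quat(s["tool_rot"]).as_matrix())
E
python3 snap.py w1
```

```text
1.4 [0.4606 0.1766 0.2718] [ 0.4904 -0.2319 -0.5431  0.81   -0.278   0.5189] [-0.1394 -0.0073  0.1464] 0.08523573220462334
[[ 0.4979  0.092   0.8624]
 [-0.0453  0.9958 -0.0801]
 [-0.8661  0.0009  0.4999]]
```

View pics/w1.png

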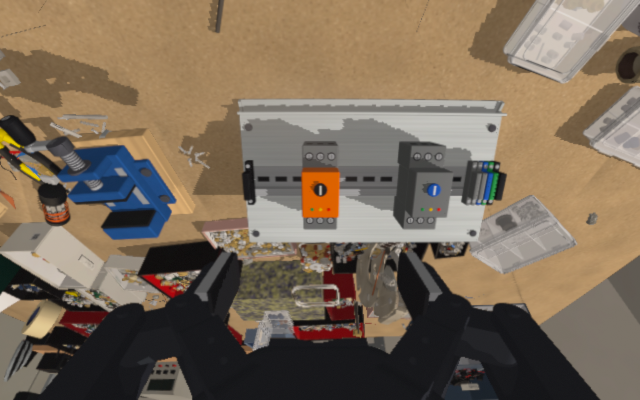

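Run:
```python
from h import *
import pickle
np.set_printoptions(precision=4,suppress=True)
im=cv2.imread("pics/w1.png");s=pickle.load(open("pics/w1.pkl","rb"))
hsv=cv2.cvtColor(im,cv2.COLOR_BGR2HSV)
m=((hsv[...,0]<18)&(hsv[...,1]>200)&(hsv[...,2]>120)).astype(np.uint8)
m[:,:260]=0;m[:,380:]=0;m[:140]=0;m[260:]=0
nn,l,st,ce=cv2.connectedComponentsWithStats(m);k=1+st[1:,4].argmax();print(st[k],ce[k])
cn,_=cv2.findContours((l==k).astype(np.uint8),cv2.RETR_EXTERNAL,cv2.CHAIN_APPROX_NONE)
print(cv2.minAreaRect(cn[0]),cv2.approxPolyDP(cn[0],4,True).reshape(-1,2))
cv2.imwrite("pics/w1a.png",cv2.resize(im[90:255,230:515],None,fx=2.8,fy=2.8,interpolation=cv2.INTER_CUBIC))
```

```text
[ 301  169   38   49 1579] [320.0279 192.456 ]
((319.5, 193.0), (48.0, 37.0), 90.0) [[304 169]
 [303 215]
 [337 216]
 [336 169]]
```

View pics/w1a.png

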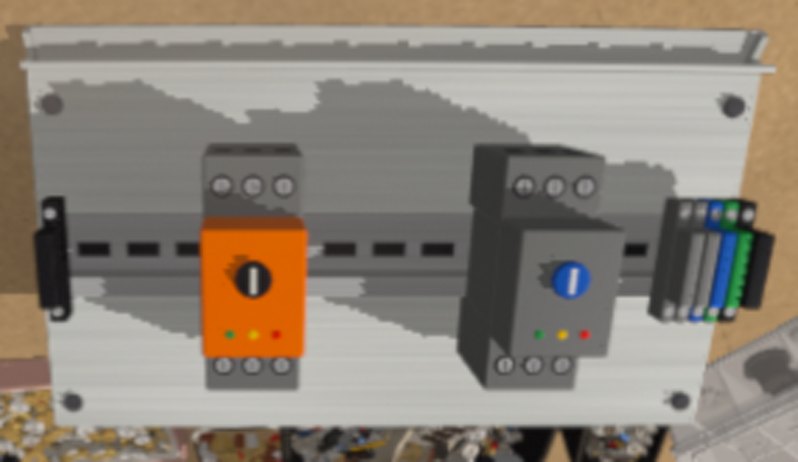

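Run:
```python
from h import *
import pickle
np.set_printoptions(precision=4,suppress=True)
s=pickle.load(open("pics/w1.pkl","rb"))
cam=camw("wrist",s)
f=lambda p:[p[0]/2.8+230,p[1]/2.8+90]
psi=-np.arctan2(.0915,.996);p0=np.array([0.5926,0.225,0.05])
C=[f(p) for p in [(22,66),(772,70),(52,428),(695,430)]]
H=[f(p) for p in [(52,104),(733,106),(73,402),(680,401)]]
c30,s30=np.cos(np.pi/6),.5
for it in range(8):
    X=np.array([np.cos(psi),np.sin(psi),0]);Y=np.array([-np.sin(psi),np.cos(psi),0]);Z=np.array([0,0,1.])
    U=X*c30+Z*s30;N=-X*s30+Z*c30
    P=onplane(cam,H,p0,N)
    psi=np.mean([np.arctan2(-d[0],d[1]) for d in (P[1]-P[0],P[3]-P[2])])
    m=P.mean(0); a=(m-p0)
    sh=X*(a@X)+Y*(a@Y); 
    p0=p0+sh
print("psi",np.degrees(psi),"origin",p0)
for nm,q in(("holes",H),("corn",C)):
    P=onplane(cam,q,p0,N);print(nm,[( (p-p0)@U,(p-p0)@Y) for p in P])
F=[f(p) for p in [(202,230),(308,230),(201,355),(305,357)]]
P=onplane(cam,F,p0+.072*N,N);print("orange",np.array([((p-p0)@U,(p-p0)@Y) for p in P]))
G=[f(p) for p in [(521,230),(623,230),(490+5,355),(609,356)]]
P=onplane(cam,G,p0+.072*N,N);print("grey",np.array([((p-p0)@U,(p-p0)@Y) for p in P]))
D=[f((252,279)),f((571,280))]
P=onplane(cam,D,p0+.0755*N,N);print("dial",np.array([((p-p0)@U,(p-p0)@Y) for p in P]))
# cross check with top view
t=camw("top");g=lambda p:[p[0]/5+190,p[1]/5+130]
P=onplane(t,[g(p) for p in [(120,88),(757,144),(120,370),(728,424)]],p0,N);print("top holes",np.array([((p-p0)@U,(p-p0)@Y) for p in P]))
P=onplane(t,[g(p) for p in [(510,268),(593,270),(499,382),(585,390)]],p0+.072*N,N);print("top orange",np.array([((p-p0)@U,(p-p0)@Y) for p in P]))
```

```text
psi -5.347061467260219 origin [0.5996 0.2267 0.05  ]
holes [(np.float64(-0.06753221357650119), np.float64(-0.14280431534579557)), (np.float64(-0.0676840614289918), np.float64(0.142908571565306)), (np.float64(0.06753450951469923), np.float64(-0.14323930586659125)), (np.float64(0.06768726482279463), np.float64(0.14313630452393614))]
corn [(np.float64(-0.0827574954162463), np.float64(-0.1540773268160128)), (np.float64(-0.08248458636438766), np.float64(0.15702909741928964)), (np.float64(0.08101581115786963), np.float64(-0.15419236794305513)), (np.float64(0.0829459899866318), np.float64(0.15325911384731405))]
orange [[-0.0291 -0.0772]
 [-0.0291 -0.0412]
 [ 0.0163 -0.0784]
 [ 0.0171 -0.0411]]
grey [[-0.0292  0.0317]
 [-0.0293  0.0671]
 [ 0.0165  0.0272]
 [ 0.0169  0.0689]]
dial [[-0.0128 -0.0602]
 [-0.0125  0.0497]]
top holes [[ 0.0598  0.1387]
 [ 0.0595 -0.1436]
 [-0.0736  0.138 ]
 [-0.0727 -0.1422]]
top orange [[ 0.0165 -0.0455]
 [ 0.0189 -0.0801]
 [-0.0347 -0.0437]
 [-0.0348 -0.0804]]
```

Run:
```python
from h import *
import pickle
np.set_printoptions(precision=4,suppress=True)
s=pickle.load(open("pics/w1.pkl","rb"))
cam=camw("wrist",s);t=camw("top");sd=camw("side")
f=lambda p:[p[0]/2.8+230,p[1]/2.8+90]
g=lambda p:[p[0]/5+190,p[1]/5+130]
h=lambda p:[p[0]/3.3+260,p[1]/3.3+140]
W=[f(p) for p in [(52,104),(733,106),(73,402),(680,401)]]
T=[g(p) for p in [(728,424),(120,370),(757,144),(120,88)]]
Q=[]
for w,q in zip(W,T):
    x,e=tri([cam,t],[w,q]);print(x,e);Q.append(x)
print(np.mean(Q,0), np.linalg.norm(Q[0]-Q[1]),np.linalg.norm(Q[2]-Q[3]),Q[3]-Q[1],Q[2]-Q[0])
for w,q in zip([f(p) for p in [(202,230),(308,230),(201,355),(305,357)]],[g(p) for p in [(585,390),(499,382),(593,270),(510,268)]]):
    print("or",*tri([cam,t],[w,q]))
print("dial",*tri([cam,t],[f((252,279)),g((541,351))]))
print("dial b",*tri([cam,t],[f((571,280)),g((288,326))]))
# side holes: (328,208),(150,291)
print(*tri([cam,sd],[f((73,402)),h((328,208))]), *tri([cam,sd],[f((52,104)),h((150,291))]))
print(*tri([t,sd],[g((757,144)),h((328,208))]), *tri([t,sd],[g((728,424)),h((150,291))]))
print("dial ws",*tri([cam,sd],[f((252,279)),h((173,117))]))
```

```text
[0.5227 0.0919 0.024 ] [0.0009659168608900906, 0.000965916860890069]
[0.5465 0.3668 0.0275] [2.1997084007184764e-08, 2.199708418477029e-08]
[0.6355 0.0805 0.0898] [0.0014429407399936468, 0.0014429407399937507]
[0.6608 0.3576 0.0909] [0.00019642060315943068, 0.00019642060315937763]
[0.5914 0.2242 0.058 ] 0.27596761317795887 0.27829438725212313 [ 0.1143 -0.0092  0.0634] [ 0.1128 -0.0114  0.0658]
or [0.5254 0.1545 0.1038] [0.002087020017210951, 0.002087020017210866]
or [0.5282 0.1899 0.1049] [0.0013021464214353086, 0.0013021464214353674]
or [0.5735 0.1495 0.1178] [0.0006624483923241347, 0.0006624483923241293]
or [0.5737 0.1856 0.1214] [0.0021725147963420964, 0.00217251479634202]
dial [0.5397 0.1711 0.1144] [0.0006154308414427979, 0.0006154308414428374]
dial b [0.5502 0.2774 0.1146] [0.0005705276958997045, 0.0005705276958997074]
[0.6391 0.0802 0.0866] [0.0008814967916777566, 0.0008814967916777263] [0.5246 0.0915 0.0209] [0.00046728539359774403, 0.00046728539359754936]
[0.6372 0.079  0.0862] [0.0012874109308901463, 0.001287410930889845] [0.5234 0.0911 0.0207] [0.0008180325163912757, 0.0008180325163914321]
dial ws [0.5433 0.1714 0.1105] [0.0003415888419235089, 0.00034158884192343796]
```

Run:
```python
from h import *
psi=np.radians(-5.35)
X=np.array([np.cos(psi),np.sin(psi),0]);Y=np.array([-np.sin(psi),np.cos(psi),0]);Z=np.array([0,0,1.])
N=-X*.5+Z*np.cos(np.pi/6)
rows(np.array([.552,.169,.112])+.11*N,frame(-N,Y))
```

```text
travel cm [ 7.44  0.02 -0.05] rot [ 0.002  0.    -0.002] min rows 1.1904012255704013 0.013805209572502763
```

Request:
{"api": "move_arm", "payload": {"delta_rot": [[0,0,0],[0,0,0],[0,0,0],[0,0,0]], "travel": [[3.5,0,0],[7.0,0,0],[7.4,0,0],[7.4,0,0]], "claw": [-1,-1,-1,-1]}}

```text
time_s: 1.95
eef_pos: [0.4976, 0.1743, 0.2083]
tool_rot: [0.023, 0.499, -0.039, 0.865]
force: [-0.1, 1.5, 0.7]
grip_width: 0.0853
```

```bash
python3 snap.py w2
python3 - <<'E'
import cv2
im=cv2.imread("pics/w2.png")
cv2.imwrite("pics/w2a.png",cv2.resize(im[100:300,240:520],None,fx=2.8,fy=2.8,interpolation=cv2.INTER_CUBIC))
E
```

```text
1.95 [0.4976 0.1743 0.2083] [ 0.4448 -0.1428 -0.6177  0.6342 -0.2574  0.4742] [-0.1423  1.4659  0.7228] 0.08530259758324905
[[ 0.4984  0.09    0.8623]
 [-0.0444  0.9959 -0.0783]
 [-0.8658  0.0007  0.5004]]
```

View pics/w2a.png

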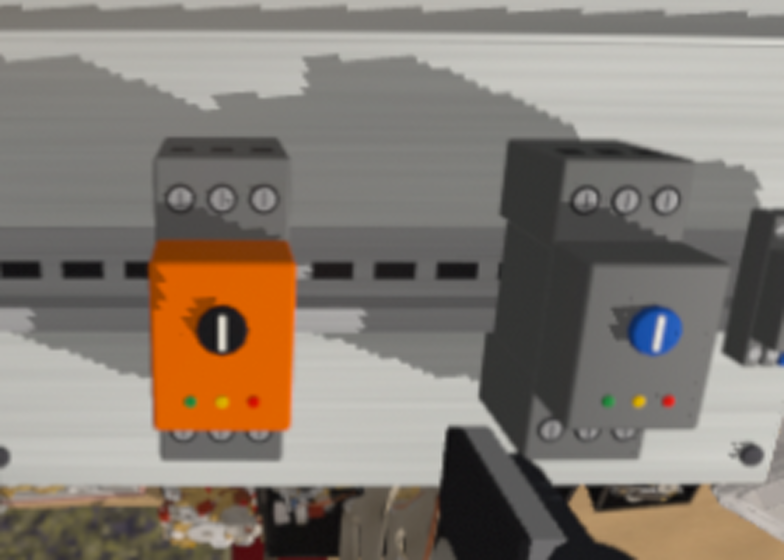

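View pics/w2.png

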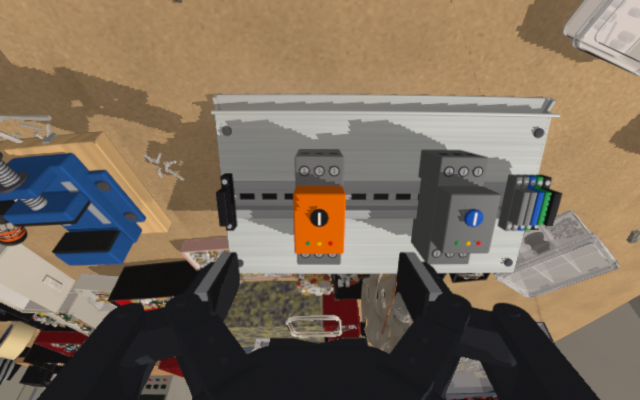

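Run:
```python
from h import *
import pickle
np.set_printoptions(precision=4,suppress=True)
def run(name,F,dims):
    s=pickle.load(open(f"pics/{name}.pkl","rb"));cam=camw("wrist",s);K,d,R,o=cam
    a,b=dims
    obj=np.array([[-a,-b,0],[-a,b,0],[a,-b,0],[a,b,0]])
    ok,rv,t=cv2.solvePnP(obj,np.array(F,float),K,d,flags=cv2.SOLVEPNP_ITERATIVE)
    pr=cv2.projectPoints(obj,rv,t,K,d)[0].reshape(-1,2)
    Rw=R@cv2.Rodrigues(rv)[0];c=R@t.ravel()+o
    Rt=Rn.from_quat(s["tool_rot"]).as_matrix()
    print(name,"centre",c,"tool",Rt.T@(c-s["eef_pos"]),"res",np.abs(pr-F).max());print("  x",Rw[:,0],"y",Rw[:,1])
w1=lambda p:[p[0]/2.8+230,p[1]/2.8+90]; w2=lambda p:[p[0]/2.8+240,p[1]/2.8+100]
F1=[w1(p) for p in [(202,230),(307,230),(201,355),(305,357)]]
F2=[w2(p) for p in [(152,263),(294,263),(154,430),(289,431)]]
run("w1",F1,(.023,.018));run("w2",F2,(.023,.018))
s1=pickle.load(open("pics/w1.pkl","rb"));s2=pickle.load(open("pics/w2.pkl","rb"))
c1=camw("wrist",s1);c2=camw("wrist",s2)
P=[tri([c1,c2],[a,b])[0] for a,b in zip(F1,F2)];print(np.array(P),np.mean(P,0))
run("w1",[w1(p) for p in [(22,66),(772,70),(52,428),(695,430)]],(.08,.15))
# plate in w2: left lower, right lower, upper left/right
run("w2",[(216,113),(559,115),(231,272),(514,272)],(.08,.15))
```

```text
w1 centre [0.5518 0.1713 0.1103] tool [ 0.1855  0.003  -0.0017] res 0.5856648862760494
  x [ 0.8694 -0.0885  0.4862] y [0.0907 0.9957 0.019 ]
w2 centre [0.5546 0.1708 0.1088] tool [ 0.1147  0.0015 -0.0003] res 0.15895529238159156
  x [ 0.8281 -0.0824  0.5545] y [0.098  0.9952 0.0015]
[[0.5265 0.1564 0.1033]
 [0.5319 0.1907 0.1011]
 [0.5621 0.1524 0.1275]
 [0.5688 0.1872 0.1256]] [0.5473 0.1717 0.1144]
w1 centre [0.5924 0.2257 0.0574] tool [0.249  0.0609 0.0026] res 0.5620882073661022
  x [ 0.8732 -0.085   0.4799] y [0.0939 0.9956 0.0055]
w2 centre [0.5929 0.2274 0.0555] tool [0.1774 0.0613 0.0015] res 1.8162522074221954
  x [ 0.8774 -0.0856  0.4721] y [0.0947 0.9955 0.0044]
```

Request:
{"api": "move_arm", "payload": {"delta_rot": [[0,0,0],[0,0,0],[0,0,0],[0,0,0],[0,0,0],[0,0,0]], "travel": [[1.5,0.15,0],[3.0,0.15,0],[4.5,0.15,0],[6.0,0.15,0],[7.0,0.15,0],[7.0,0.15,0]], "claw": [-0.8,-0.8,-0.8,-0.8,-0.8,-0.8]}}

```text
time_s: 2.75
eef_pos: [0.5327, 0.1714, 0.146]
tool_rot: [0.023, 0.5, -0.04, 0.865]
force: [0.3, -0.1, -0.9]
grip_width: 0.0766
```

```bash
python3 snap.py w3;python3 - <<'E'
from h import *
im=robot.snapshot("side")[:,:,::-1]
cv2.imwrite("pics/side3.png",cv2.resize(im[120:260,250:410],None,fx=4.5,fy=4.2,interpolation=cv2.INTER_CUBIC))
E
```

```text
2.75 [0.5327 0.1714 0.146 ] [ 0.4065 -0.0345 -0.6684  0.4683 -0.241   0.4406] [ 0.2764 -0.1338 -0.8534] 0.07660291272590079
[[ 0.4972  0.0917  0.8628]
 [-0.0458  0.9958 -0.0794]
 [-0.8664 -0.      0.4993]]
```

View pics/w3.png

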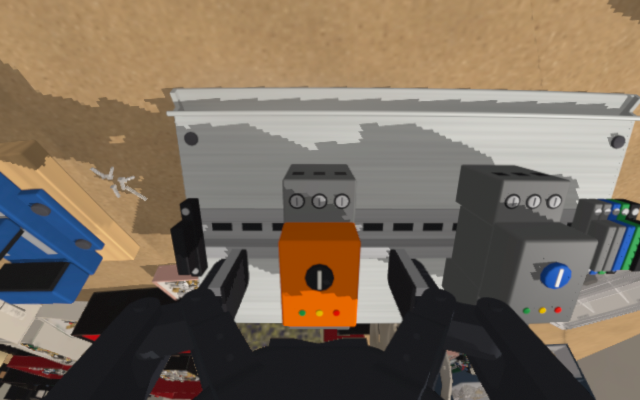

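View pics/side3.png

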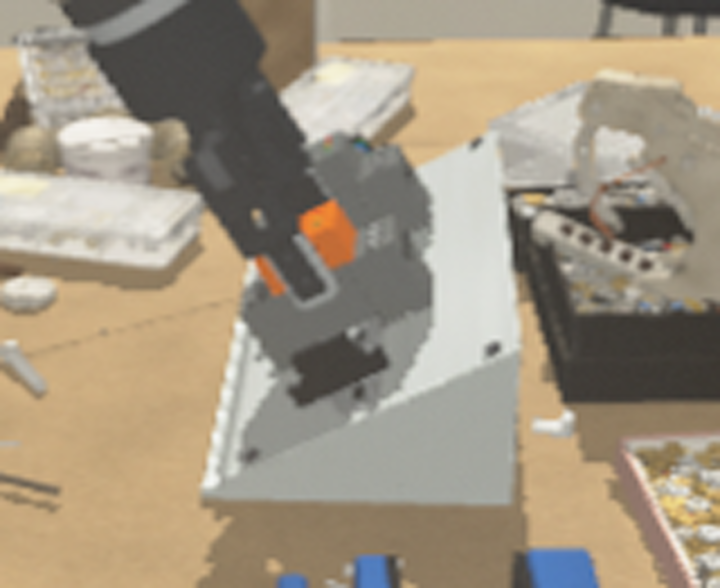

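Run:
```python
from h import *
import pickle
im=cv2.imread("pics/w3.png")
cv2.imwrite("pics/w3a.png",cv2.resize(im[210:335,260:380],None,fx=5,fy=4.8,interpolation=cv2.INTER_CUBIC))
```

```text
(no output)
```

View pics/w3a.png

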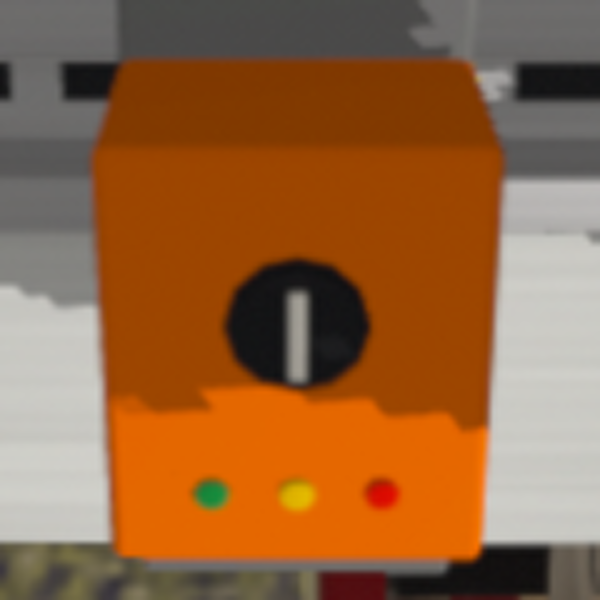

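Run:
```python
from h import *
import pickle
np.set_printoptions(precision=4,suppress=True)
s=pickle.load(open("pics/w3.pkl","rb"));cam=camw("wrist",s);K,d,R,o=cam
F=np.array([[x/5+260-.4,y/4.8+210-.4] for x,y in [(95,148),(502,148),(114,556),(485,556)]])
a,b=.023,.018
obj=np.array([[-a,-b,0],[-a,b,0],[a,-b,0],[a,b,0]])
ok,rv,t=cv2.solvePnP(obj,F,K,d)
pr=cv2.projectPoints(obj,rv,t,K,d)[0].reshape(-1,2);print(pr-F)
Rw=R@cv2.Rodrigues(rv)[0];c=R@t.ravel()+o
Rt=Rn.from_quat(s["tool_rot"]).as_matrix()
print(c,"tool",Rt.T@(c-s["eef_pos"]));print(Rt.T@Rw)
```

```text
[[-0.2414 -0.039 ]
 [ 0.2549 -0.1247]
 [ 0.5163  0.0623]
 [-0.531   0.1196]]
[0.5506 0.1709 0.1119] tool [ 0.0385  0.0012 -0.0016]
[[-0.0125 -0.0047 -0.9999]
 [ 0.0027  1.     -0.0048]
 [ 0.9999 -0.0027 -0.0125]]
```

Request:
{"api": "move_arm", "payload": {"delta_rot": [[0,0,0],[0,0,0],[0,0,0],[0,0,0],[0,0,0],[0,0,0]], "travel": [[-0.4,0.1,0],[-0.4,0.1,0],[-0.4,0.1,0],[-0.4,0.1,0],[-0.4,0.1,0],[-0.4,0.1,0]], "claw": [-0.5,0,0.3,1,1,1], "grip_force": 45}}

```text
time_s: 3.6
eef_pos: [0.531, 0.1731, 0.1516]
tool_rot: [0.023, 0.499, -0.039, 0.866]
force: [-5.0, -0.6, 5.9]
grip_width: 0.035
```

```bash
python3 snap.py w4
```

```text
3.6 [0.531  0.1731 0.1516] [ 0.4113 -0.0428 -0.6639  0.4788 -0.243   0.4443] [-5.0003 -0.6112  5.8927] 0.0349789609138539
[[ 0.4997  0.0911  0.8614]
 [-0.0446  0.9958 -0.0794]
 [-0.865   0.0013  0.5017]]
```

View pics/w4.png

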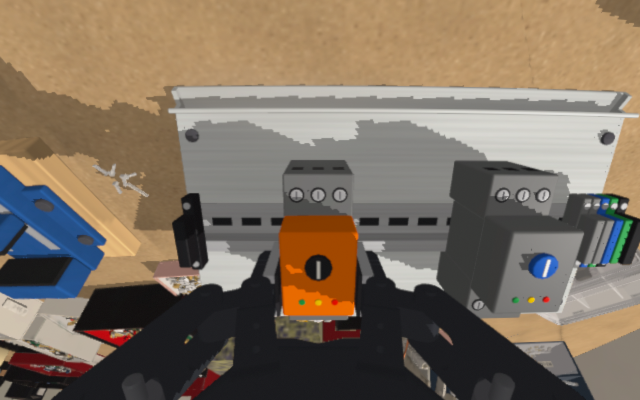

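Request:
{"api": "move_arm", "payload": {"delta_rot": [[0,0.052,0],[0,0.105,0],[0,0.157,0],[0,0.21,0],[0,0.21,0]], "travel": [[-0.07,0,0.56],[-0.11,0,1.13],[-0.13,0,1.69],[-0.11,0,2.26],[-0.11,0,2.26]], "claw": [1,1,1,1,1]}}

```text
time_s: 4.28
eef_pos: [0.5508, 0.1712, 0.163]
tool_rot: [0.027, 0.587, -0.037, 0.808]
force: [0.6, 0.4, 1.1]
grip_width: 0.0352
```

```bash
python3 snap.py w5;python3 - <<'E'
from h import *
im=robot.snapshot("side")[:,:,::-1]
cv2.imwrite("pics/side5.png",cv2.resize(im[120:260,250:410],None,fx=4.5,fy=4.2,interpolation=cv2.INTER_CUBIC))
E
```

```text
4.275 [0.5508 0.1712 0.163 ] [ 0.3526  0.0771 -0.4454  0.7619 -0.1328  0.4255] [0.5613 0.3693 1.0866] 0.035229600821362506
[[ 0.3085  0.0918  0.9468]
 [-0.0276  0.9958 -0.0875]
 [-0.9508  0.0009  0.3098]]
```

View pics/w5.png

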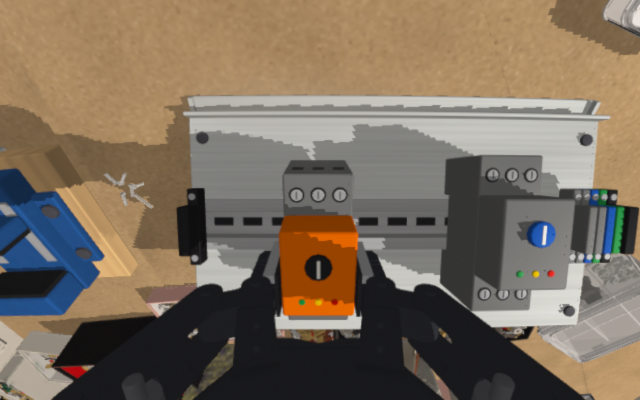

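View pics/side5.png

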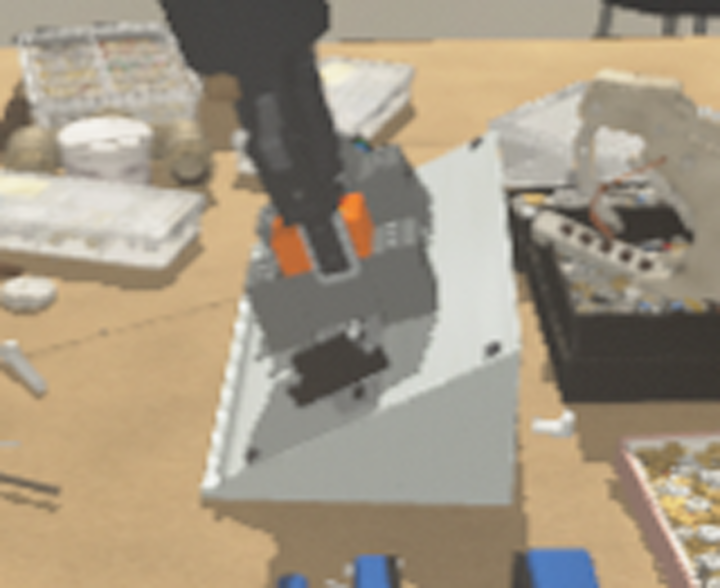

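Request:
{"api": "move_arm", "payload": {"delta_rot": [[0,0.052,0],[0,0.105,0],[0,0.105,0],[0,0.105,0],[0,0.105,0]], "travel": [[-0.07,0,0.57],[-0.12,0,1.13],[-0.18,0,1.43],[-0.24,0,1.72],[-0.24,0,1.72]], "claw": [1,1,1,1,1]}}

```text
time_s: 5.0
eef_pos: [0.5629, 0.1698, 0.17]
tool_rot: [0.029, 0.63, -0.035, 0.775]
force: [-8.8, 0.6, 5.2]
grip_width: 0.0352
```

```bash
python3 snap.py w6
```

```text
5.0 [0.5629 0.1698 0.17  ] [ 0.324   0.1513 -0.3226  0.9076 -0.0822  0.4066] [-8.8486  0.5683  5.189 ] 0.03524827549795106
[[ 0.2039  0.0903  0.9748]
 [-0.0181  0.9959 -0.0884]
 [-0.9788  0.0004  0.2047]]
```

View pics/w6.png

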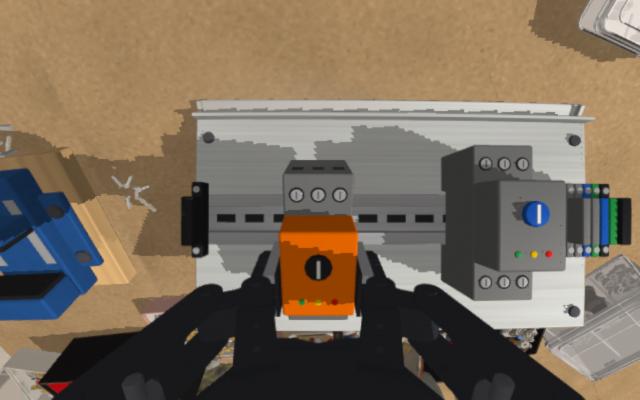

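```bash
cat > hook.py <<'E'
from h import *
import pickle
np.set_printoptions(precision=4,suppress=True)
psi=np.radians(-5.3)
X=np.array([np.cos(psi),np.sin(psi),0]);Y=np.array([-np.sin(psi),np.cos(psi),0]);Z=np.array([0,0,1.])
c=np.cos(np.pi/6);U=X*c+Z*.5;N=-X*.5+Z*c
def hk(s):
    R=Rn.from_quat(s["tool_rot"]).as_matrix();
    return s["eef_pos"]+R@np.array([.102,0,.016]),R
s0=pickle.load(open("pics/w4.pkl","rb"));h0,_=hk(s0)
for n,s in [("w4",s0),("w5",pickle.load(open("pics/w5.pkl","rb"))),("w6",pickle.load(open("pics/w6.pkl","rb"))),("now",robot.get_state())]:
    hh,R=hk(s);d=hh-h0
    print(n,"du,dy,dn mm",np.round(1e3*np.array([d@U,d@Y,d@N]),2),"tilt",np.degrees(np.arctan2(-R[:,2]@N,R[:,2]@U)),"F u,y,n",np.array([s["force"]@U,s["force"]@Y,s["force"]@N]))
E
python3 hook.py
```

```text
w4 du,dy,dn mm [0. 0. 0.] tilt -0.11445937811283886 F u,y,n [-1.3166 -1.0705  7.5645]
w5 du,dy,dn mm [ 1.22 -0.1  -1.16] tilt 11.954745134538301 F u,y,n [0.9978 0.4195 0.6786]
w6 du,dy,dn mm [ 4.16 -0.44 -0.02] tilt 18.187625214645063 F u,y,n [-5.0813 -0.2515  8.9254]
now du,dy,dn mm [ 4.13 -0.42 -0.02] tilt 18.182852316120027 F u,y,n [-4.7267 -0.5519  8.4698]
```

Request:
{"api": "move_arm", "payload": {"delta_rot": [[0,-0.035,0],[0,-0.035,0],[0,-0.035,0],[0,-0.035,0]], "travel": [[0.06,0,-0.36],[0,0,-0.17],[-0.06,0,0.02],[-0.06,0,0.02]], "claw": [1,1,1,1]}}

```text
time_s: 5.55
eef_pos: [0.5654, 0.1698, 0.1713]
tool_rot: [0.028, 0.615, -0.036, 0.787]
force: [-4.5, 0.4, 0.8]
grip_width: 0.0356
```

```bash
python3 hook.py
```

```text
w4 du,dy,dn mm [0. 0. 0.] tilt -0.11445937811283886 F u,y,n [-1.3166 -1.0705  7.5645]
w5 du,dy,dn mm [ 1.22 -0.1  -1.16] tilt 11.954745134538301 F u,y,n [0.9978 0.4195 0.6786]
w6 du,dy,dn mm [ 4.16 -0.44 -0.02] tilt 18.187625214645063 F u,y,n [-5.0813 -0.2515  8.9254]
now du,dy,dn mm [10.77 -0.14 -0.72] tilt 16.032004645760008 F u,y,n [-3.5237 -0.0603  2.95  ]
```

Request:
{"api": "move_arm", "payload": {"delta_rot": [[0,0,0],[0,0,0],[0,0,0]], "travel": [[-0.3,0,0.0],[-0.7,0,-0.1],[-1.2,0,-0.2]], "claw": [1,1,1]}}

```text
time_s: 5.92
eef_pos: [0.5607, 0.1702, 0.1827]
tool_rot: [0.028, 0.615, -0.036, 0.787]
force: [0.3, -0.7, -1.3]
grip_width: 0.0354
```

```bash
python3 hook.py; python3 snap.py w7
python3 - <<'E'
from h import *
im=robot.snapshot("side")[:,:,::-1]
cv2.imwrite("pics/side7.png",cv2.resize(im[120:260,250:410],None,fx=4.5,fy=4.2,interpolation=cv2.INTER_CUBIC))
E
```

```text
w4 du,dy,dn mm [0. 0. 0.] tilt -0.11445937811283886 F u,y,n [-1.3166 -1.0705  7.5645]
w5 du,dy,dn mm [ 1.22 -0.1  -1.16] tilt 11.954745134538301 F u,y,n [0.9978 0.4195 0.6786]
w6 du,dy,dn mm [ 4.16 -0.44 -0.02] tilt 18.187625214645063 F u,y,n [-5.0813 -0.2515  8.9254]
now du,dy,dn mm [12.49 -0.22 11.5 ] tilt 15.97936357918661 F u,y,n [-0.2744 -0.6972 -1.2967]
5.925 [0.5607 0.1702 0.1827] [ 0.3323  0.1193 -0.3378  0.8896 -0.0991  0.4127] [ 0.3446 -0.7322 -1.2602] 0.035418700317302876
[[ 0.2413  0.0914  0.9661]
 [-0.0214  0.9958 -0.0888]
 [-0.9702  0.0008  0.2423]]
```

View pics/side7.png

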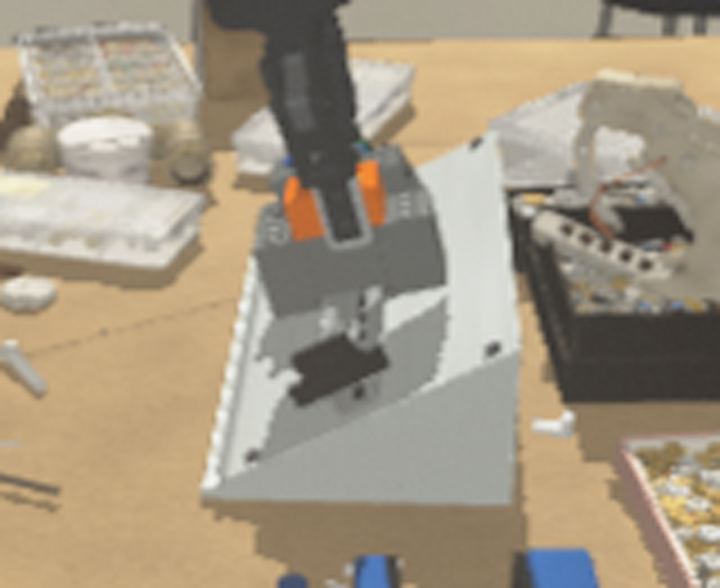

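View pics/w7.png

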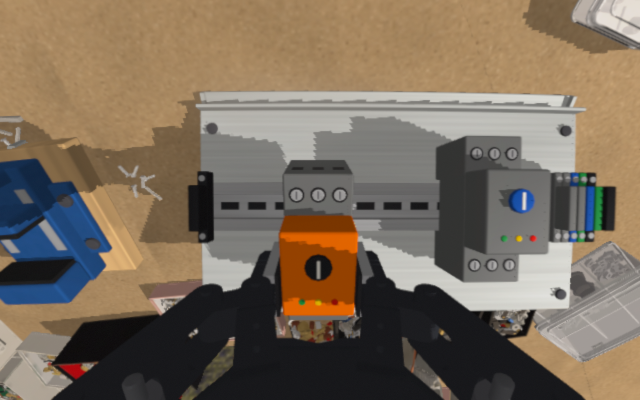

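Run:
```python
from h import *
R=frame([0,0,-1],[0,1,0])
rows([0.56,.165,.27],R)
rows([0.645,-.105,.28],R)
```

```text
travel cm [-8.42 -0.52  2.07] rot [-0.091  0.246  0.01 ] min rows 1.3905906671741297 1.4015192780180823
travel cm [ -6.77 -26.64  12.92] rot [-0.091  0.246  0.01 ] min rows 4.859092264898778 1.4015192780180823
```

Request:
{"api": "move_arm", "payload": {"delta_rot": [[0,0.06,0],[-0.03,0.12,0],[-0.06,0.18,0],[-0.09,0.246,0.01],[-0.09,0.246,0.01],[-0.09,0.246,0.01],[-0.09,0.246,0.01],[-0.09,0.246,0.01]], "travel": [[-3.5,-0.2,0.5],[-8.0,-1,2.0],[-7.8,-6,4],[-7.5,-11,6],[-7.3,-16,8],[-7,-21,10.5],[-6.8,-26.0,12.9],[-6.8,-26.6,12.9]], "claw": [1,1,1,1,1,1,1,1]}}

```text
time_s: 7.02
eef_pos: [0.6456, -0.1082, 0.2787]
tool_rot: [0.002, 0.708, -0.002, 0.707]
force: [0.5, 0.5, -1.3]
grip_width: 0.0357
```

Request:
{"api": "move_arm", "payload": {"delta_rot": [[0,0,0],[0,0,0]], "travel": [[0,0,0],[0,0,0]], "claw": [1,1]}}

```text
time_s: 7.28
eef_pos: [0.6443, -0.1034, 0.2794]
tool_rot: [-0.0, 0.708, 0.0, 0.706]
force: [-0.3, 0.3, -1.4]
grip_width: 0.0349
```

```bash
python3 snap.py w8
python3 - <<'E'
from h import *
cv2.imwrite("pics/top8.png",robot.snapshot("top")[:,:,::-1])
cv2.imwrite("pics/side8.png",robot.snapshot("side")[:,:,::-1])
E
```

```text
7.275 [ 0.6443 -0.1034  0.2794] [-0.1591  0.3761  0.2291  1.4256 -0.0001 -0.1595] [-0.2801  0.26   -1.3587] 0.03488752871263841
[[-0.0018 -0.0003  1.    ]
 [ 0.0002  1.      0.0003]
 [-1.      0.0002 -0.0018]]
```

View pics/w8.png

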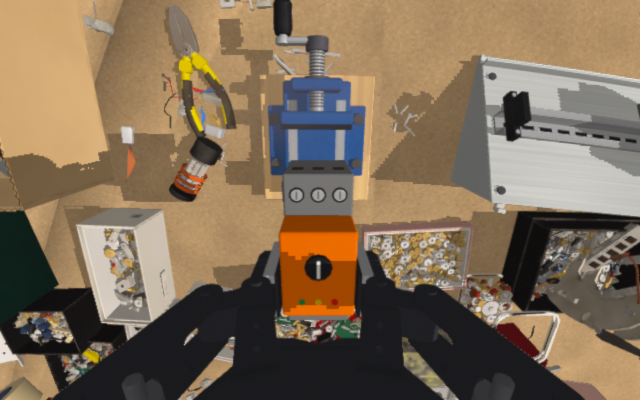

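View pics/side8.png

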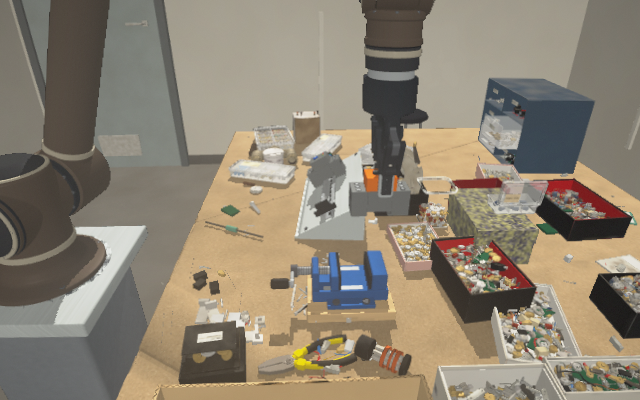

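Request:
{"api": "move_arm", "payload": {"delta_rot": [[0.18,0,0],[0.36,0,0],[0.54,0,0],[0.72,0,0],[0.9,0,0],[1.08,0,0],[1.26,0,0],[1.44,0,0]], "travel": [[0,-1.5,-0.6],[0,-3,-1.2],[0,-4.5,-1.8],[0,-6,-2.4],[0,-7.5,-3],[0,-9,-3.6],[0,-10.2,-4.2],[0,-11.2,-4.4]], "claw": [1,1,1,1,1,1,1,1]}}

```text
time_s: 8.43
eef_pos: [0.6002, -0.2162, 0.2798]
tool_rot: [0.467, 0.531, -0.468, 0.53]
force: [0.4, 0.1, -2.4]
grip_width: 0.0354
```

Request:
{"api": "move_arm", "payload": {"delta_rot": [[0.13,0,0],[0.13,0,0],[0.13,0,0]], "travel": [[0,0,0],[0,0,0],[0,0,0]], "claw": [1,1,1]}}

```text
time_s: 8.8
eef_pos: [0.6006, -0.216, 0.2796]
tool_rot: [0.499, 0.501, -0.5, 0.5]
force: [-0.4, 0.4, -1.5]
grip_width: 0.0351
```

```bash
python3 snap.py w9
python3 - <<'E'
import cv2
im=cv2.imread("pics/w9.png")
cv2.imwrite("pics/w9a.png",cv2.resize(im[0:200,200:480],None,fx=2.8,fy=2.8,interpolation=cv2.INTER_CUBIC))
E
```

```text
8.8 [ 0.6006 -0.216   0.2796] [-0.3451  0.3467  0.188   1.4135 -0.0007  1.223 ] [-0.4223  0.4399 -1.4773] 0.03508480144485067
[[-0.0015  1.      0.0027]
 [-0.0002  0.0027 -1.    ]
 [-1.     -0.0015  0.0002]]
```

View pics/w9.png

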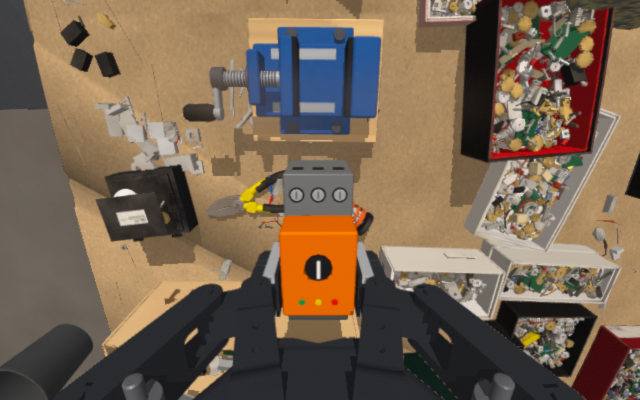

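View pics/w9a.png

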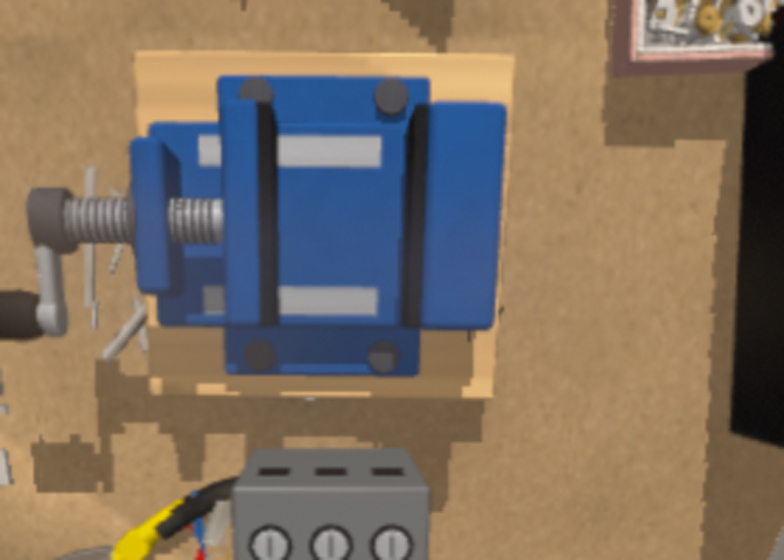

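Run:
```python
from h import *
import pickle
np.set_printoptions(precision=4,suppress=True)
s=pickle.load(open("pics/w9.pkl","rb"));cam=camw("wrist",s)
f=lambda p:[p[0]/2.8+200-.3,p[1]/2.8-.3]
for nm,pts in dict(fixed=[(432,104),(422,328)],mov=[(258,102),(260,325)],fixedfar=[(505,103),(491,328)],movfar=[(222,102),(226,325)],nut=[(132,139),(170,139),(136,291),(172,291)]).items():
    print(nm,onz(cam,[f(p) for p in pts],.070 if nm=="nut" else .072)[:,:2])
print("liner faces lower",onz(cam,[f(p) for p in [(402,328),(276,325)]],.04)[:,:2])
print("hub",onz(cam,[f((45,218))],.06)[:,:2],"screw",onz(cam,[f((195,220)),f((100,220))],.058)[:,:2])
# knob: full pic (185..217, 112)
print("knob ends",onz(cam,[(184,112.5),(216,111.5)],.058)[:,:2])
t=camw("top");g=lambda p:[p[0]/5+370,p[1]/5+140]
print("top: fixed",onz(t,[g((193,125)),g((350,125))],.072)[:,:2],"hub",onz(t,[g((275,408))],.06)[:,:2])
```

```text
fixed [[ 0.6326 -0.0706]
 [ 0.6317 -0.1404]]
mov [[ 0.5765 -0.0702]
 [ 0.5755 -0.1395]]
fixedfar [[ 0.6561 -0.0701]
 [ 0.6556 -0.1403]]
movfar [[ 0.5649 -0.0701]
 [ 0.5637 -0.1395]]
nut [[ 0.5346 -0.0804]
 [ 0.5471 -0.0805]
 [ 0.5327 -0.1281]
 [ 0.5452 -0.1281]]
liner faces lower [[ 0.6275 -0.1408]
 [ 0.5788 -0.1398]]
hub [[ 0.4999 -0.1032]] screw [[ 0.5522 -0.104 ]
 [ 0.5187 -0.1038]]
knob ends [[ 0.463  -0.1358]
 [ 0.4962 -0.1351]]
top: fixed [[ 0.6255 -0.0692]
 [ 0.6257 -0.139 ]] hub [[ 0.5015 -0.1037]]
```

Request:
{"api": "move_arm", "payload": {"delta_rot": [[0.01,0,0],[0.01,0,0],[0.01,0,0],[0.01,0,0],[0.01,0,0],[0.01,0,0],[0.01,0,0]], "travel": [[0.5,0.1,-4],[2.0,0.2,-8],[4.5,0.34,-10.95],[6,0.34,-10.95],[7.5,0.34,-10.95],[8,0.34,-10.95],[8,0.34,-10.95]], "claw": [1,1,1,1,1,1,1]}}

```text
time_s: 9.72
eef_pos: [0.6037, -0.1079, 0.1993]
tool_rot: [-0.502, -0.498, 0.503, -0.497]
force: [-0.5, 0.6, -1.4]
grip_width: 0.0354
```

```bash
python3 snap.py w10
python3 - <<'E'
from h import *
cv2.imwrite("pics/side10.png",cv2.resize(robot.snapshot("side")[160:330,260:430,::-1],None,fx=4,fy=3.5,interpolation=cv2.INTER_CUBIC))
E
```

```text
9.725 [ 0.6037 -0.1079  0.1993] [-0.1767  0.311  -0.037   1.2247 -0.0005  1.4053] [-0.5464  0.6194 -1.394 ] 0.03539088285965918
[[-0.002   0.9999 -0.0112]
 [-0.0001 -0.0112 -0.9999]
 [-1.     -0.002   0.0002]]
```

View pics/w10.png

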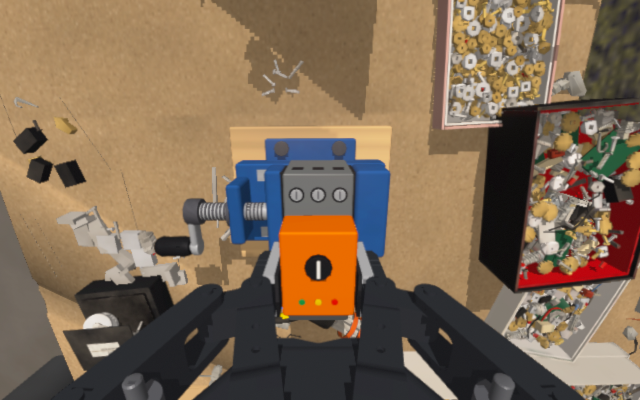

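View pics/side10.png

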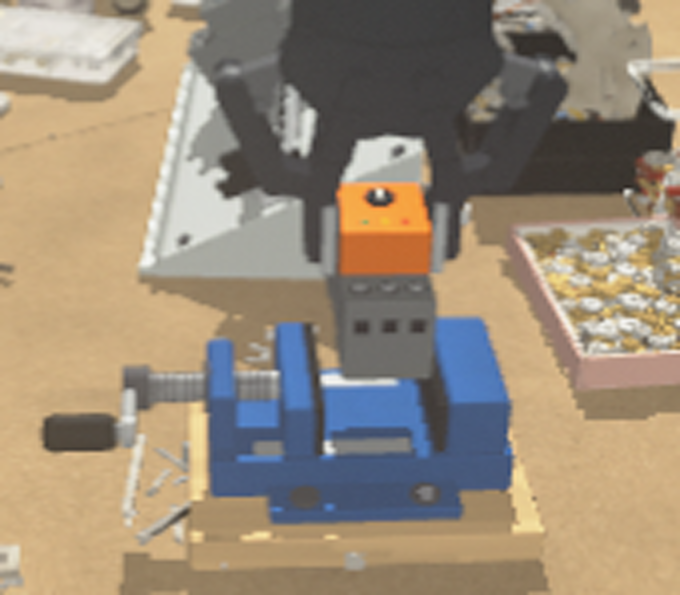

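Request:
{"api": "move_arm", "payload": {"delta_rot": [[0,0,0],[0,0,0],[0,0,0],[0,0,0],[0,0,0]], "travel": [[1,-0.2,0],[2.2,-0.2,0],[3.4,-0.2,0],[4.2,-0.2,0],[4.2,-0.2,0]], "claw": [1,1,1,1,1]}}

```text
time_s: 10.45
eef_pos: [0.6013, -0.107, 0.1563]
tool_rot: [-0.502, -0.498, 0.503, -0.497]
force: [-0.4, 0.5, -2.3]
grip_width: 0.0354
```

```bash
python3 snap.py w11
python3 - <<'E'
from h import *
cv2.imwrite("pics/side11.png",cv2.resize(robot.snapshot("side")[160:330,260:430,::-1],None,fx=4,fy=3.5,interpolation=cv2.INTER_CUBIC))
E
```

```text
10.45 [ 0.6013 -0.107   0.1563] [-0.1759  0.3249 -0.1141  1.1353 -0.0005  1.405 ] [-0.3952  0.4838 -2.2837] 0.0353916876472576
[[-0.0035  0.9999 -0.0101]
 [ 0.0002 -0.0101 -0.9999]
 [-1.     -0.0035 -0.0001]]
```

View pics/side11.png

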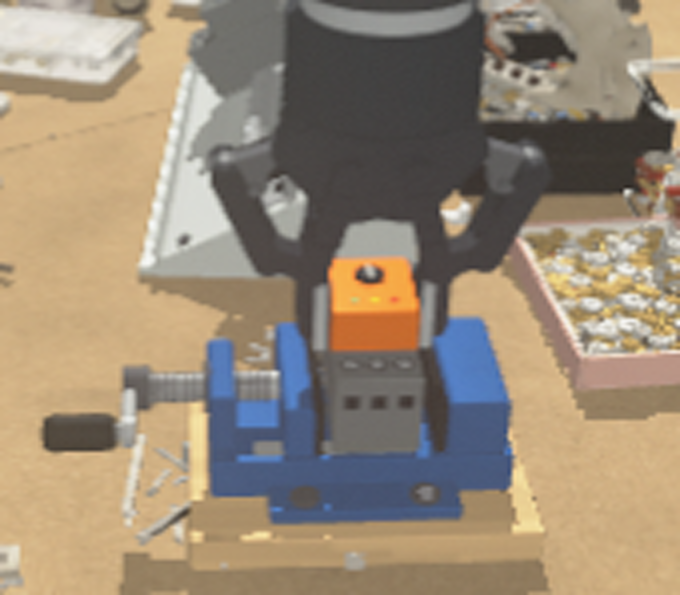

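Request:
{"api": "move_arm", "payload": {"delta_rot": [[0,0,0],[0,0,0],[0,0,0]], "travel": [[0.2,0,0],[0.4,0,0],[0.4,0,0]], "claw": [1,1,1]}}

```text
time_s: 10.92
eef_pos: [0.6017, -0.1071, 0.1533]
tool_rot: [-0.502, -0.498, 0.503, -0.497]
force: [0.3, 0.5, -1.8]
grip_width: 0.0356
```

Request:
{"api": "move_arm", "payload": {"delta_rot": [[0,0,0],[0,0,0],[0,0,0]], "travel": [[0.2,0,0],[0.3,0,0],[0.3,0,0]], "claw": [1,1,1]}}

```text
time_s: 11.3
eef_pos: [0.6016, -0.1071, 0.1503]
tool_rot: [-0.502, -0.498, 0.503, -0.497]
force: [0.3, 0.9, -2.0]
grip_width: 0.0349
```

Request:
{"api": "move_arm", "payload": {"delta_rot": [[0,0,0],[0,0,0],[0,0,0]], "travel": [[0.15,0,0],[0.25,0,0],[0.25,0,0]], "claw": [1,1,1]}}

```text
time_s: 11.68
eef_pos: [0.6017, -0.1071, 0.1479]
tool_rot: [-0.502, -0.498, 0.503, -0.497]
force: [0.3, 0.1, -1.5]
grip_width: 0.035
```

Run:
```python
from h import *
cv2.imwrite("pics/side12.png",cv2.resize(robot.snapshot("side")[160:330,260:430,::-1],None,fx=4,fy=3.5,interpolation=cv2.INTER_CUBIC))
```

```text
(no output)
```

View pics/side12.png

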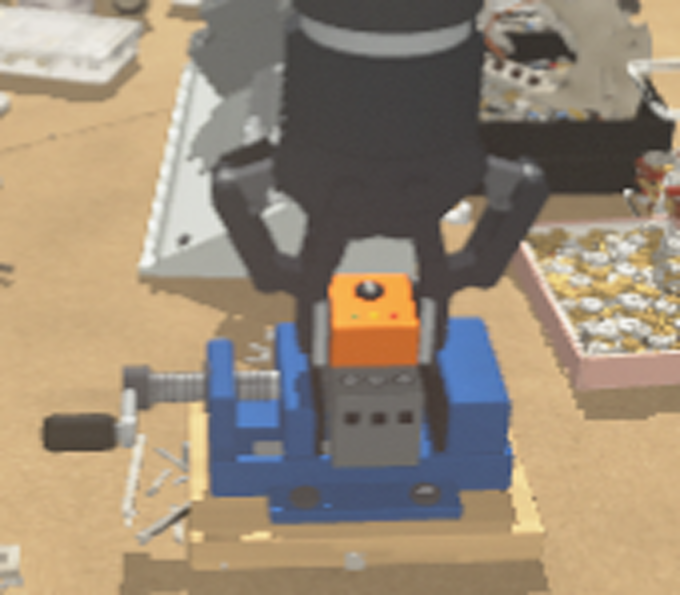

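Request:
{"api": "move_arm", "payload": {"delta_rot": [[0,0,0],[0,0,0],[0,0,0]], "travel": [[0.1,0,0],[0.2,0,0],[0.2,0,0]], "claw": [1,1,1]}}

```text
time_s: 12.1
eef_pos: [0.6016, -0.1071, 0.1477]
tool_rot: [-0.502, -0.497, 0.503, -0.497]
force: [-4.1, 1.4, 8.5]
grip_width: 0.0353
```

Request:
{"api": "move_arm", "payload": {"delta_rot": [[0,0,0],[0,0,0],[0,0,0],[0,0,0],[0,0,0]], "travel": [[-0.15,0,0],[-0.15,0,0],[-0.15,0,0],[-0.15,0,0],[-0.15,0,0]], "claw": [1,0.15,0,-0.2,-0.4]}}

```text
time_s: 12.72
eef_pos: [0.6017, -0.1071, 0.1473]
tool_rot: [-0.502, -0.498, 0.503, -0.497]
force: [0.1, 0.3, 0.0]
grip_width: 0.0601
```

```bash
python3 snap.py w13
python3 - <<'E'
from h import *
cv2.imwrite("pics/side13.png",cv2.resize(robot.snapshot("side")[160:330,260:430,::-1],None,fx=4,fy=3.5,interpolation=cv2.INTER_CUBIC))
E
```

```text
12.725 [ 0.6017 -0.1071  0.1473] [-0.176   0.3292 -0.1285  1.1148 -0.0005  1.405 ] [0.1271 0.2937 0.0325] 0.060072794107529276
[[-0.0018  0.9999 -0.0102]
 [-0.0001 -0.0102 -0.9999]
 [-1.     -0.0018  0.0002]]
```

View pics/side13.png

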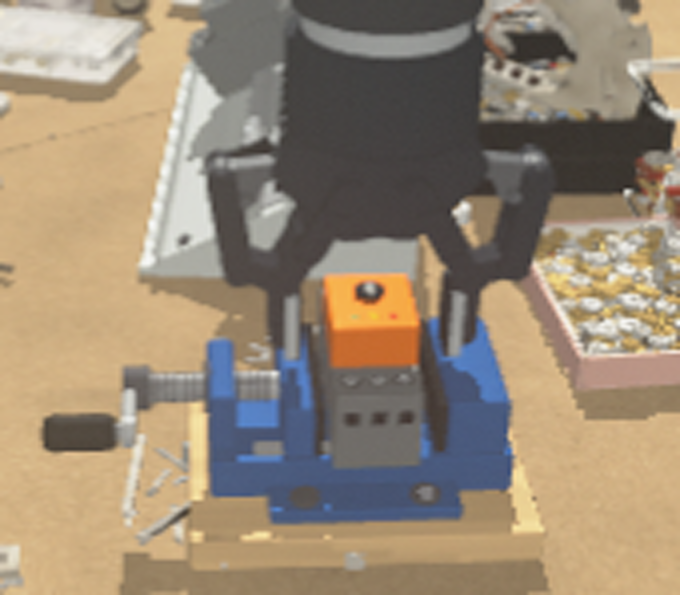

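View pics/w13.png

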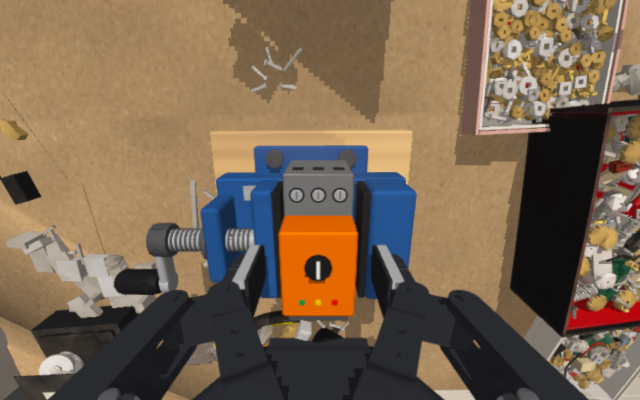

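Request:
{"api": "move_arm", "payload": {"delta_rot": [[0,0,0],[0,0,0],[-0.18,0,0],[-0.36,0,0],[-0.54,0,0],[-0.72,0,0],[-0.9,0,0],[-1.08,0,0]], "travel": [[-2.5,0,0],[-6,0,0],[-8.3,-1,0],[-8.3,-4,0.5],[-8.3,-7,1.2],[-8.3,-10,2],[-8.3,-12,2.5],[-8.3,-12.5,2.9]], "claw": [-0.6,-0.6,-0.5,-0.4,-0.3,-0.2,-0.1,0]}}

```text
time_s: 13.82
eef_pos: [0.4753, -0.135, 0.231]
tool_rot: [0.173, 0.686, -0.174, 0.685]
force: [0.1, 0.1, 0.8]
grip_width: 0.0428
```

Request:
{"api": "move_arm", "payload": {"delta_rot": [[-0.18,0,0],[-0.36,0,0],[-0.49,0,0],[-0.49,0,0],[-0.49,0,0]], "travel": [[0,0,0],[0,0,0],[0,0,0],[0,0,0],[0,0,0]], "claw": [0,0,0,0,0]}}

```text
time_s: 14.45
eef_pos: [0.4766, -0.1348, 0.2307]
tool_rot: [0.005, 0.708, -0.005, 0.707]
force: [1.4, -0.2, 0.1]
grip_width: 0.0429
```

```bash
python3 snap.py w14
python3 - <<'E'
from h import *
im=cv2.imread("pics/w14.png")
cv2.imwrite("pics/w14a.png",cv2.resize(im[110:310,220:440],None,fx=3,fy=3,interpolation=cv2.INTER_CUBIC))
cv2.imwrite("pics/side14.png",cv2.resize(robot.snapshot("side")[160:330,260:430,::-1],None,fx=4,fy=3.5,interpolation=cv2.INTER_CUBIC))
E
```

```text
14.45 [ 0.4766 -0.1348  0.2307] [-0.2755  0.0811 -0.25    1.2411 -0.0006 -0.2623] [ 1.3748 -0.2426  0.0521] 0.04293226133233835
[[-0.0015  0.0131  0.9999]
 [-0.0002  0.9999 -0.0132]
 [-1.     -0.0002 -0.0015]]
```

View pics/w14a.png

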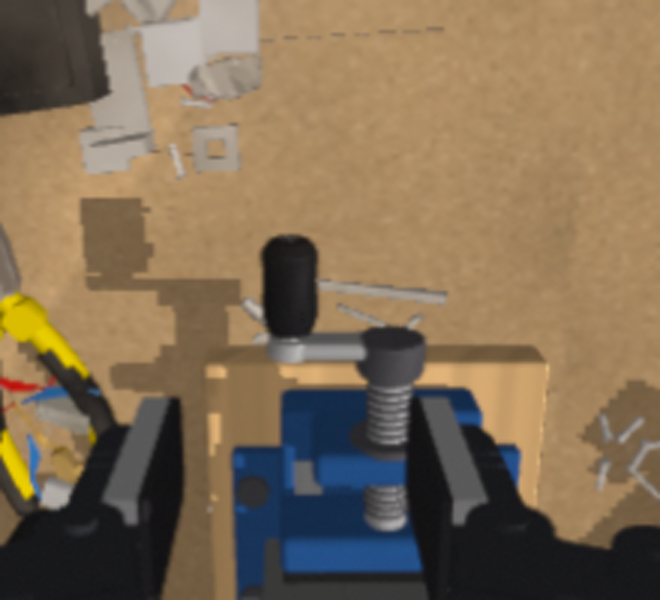

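View pics/side14.png

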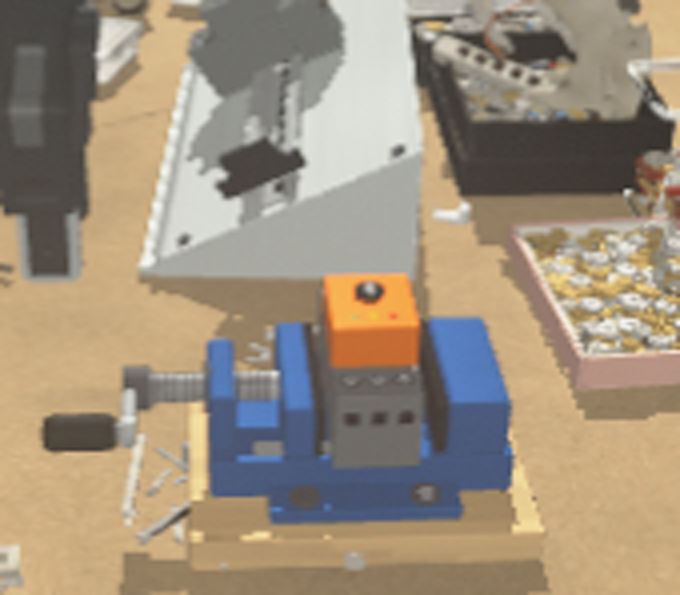

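Run:
```python
from h import *
import pickle
np.set_printoptions(precision=4,suppress=True)
s=pickle.load(open("pics/w14.pkl","rb"));cam=camw("wrist",s);sd=camw("side");t=camw("top")
f=lambda p:[p[0]/3+220-.33,p[1]/3+110-.33]
q=lambda p:[p[0]/4+260-.4,p[1]/3.5+160-.4]
g=lambda p:[p[0]/5+370-.4,p[1]/5+140-.4]
print("knob ws",tri([cam,sd],[f((289,285)),q((80,431))]),"3",tri([cam,sd,t],[f((289,285)),q((80,431)),g((350,462))]))
print("z.05",onz(cam,[f((289,237)),f((289,332))],.055)[:,:2])
print("hub z.058",onz(cam,[f((392,352))],.062)[:,:2],tri([cam,sd],[f((390,352)),q((137,386))]))
s9=pickle.load(open("pics/w9.pkl","rb"));c9=camw("wrist",s9)
print("knob w9+w14",tri([cam,c9],[f((289,285)),(200,112)]))
print("hub w9+w14",tri([cam,c9],[f((392,352)),(200+50/2.8,219/2.8)]))
print("screw axis",onz(cam,[f((388,420)),f((385,500))],.058)[:,:2])
```

```text
knob ws (array([ 0.4794, -0.136 ,  0.0589]), [0.00025882444857317443, 0.00025882444857313626]) 3 (array([ 0.4792, -0.1357,  0.0586]), [0.00042919774841264206, 0.00045088165921577006, 0.000591401536056088])
z.05 [[ 0.4648 -0.1359]
 [ 0.4963 -0.1364]]
hub z.058 [[ 0.5008 -0.1041]] (array([ 0.5023, -0.1042,  0.0595]), [0.0004368277137547094, 0.00043682771375490504])
knob w9+w14 (array([ 0.4798, -0.1361,  0.057 ]), [4.940821612108712e-05, 4.940821612103692e-05])
hub w9+w14 (array([ 0.5021, -0.104 ,  0.0589]), [0.00029797021510201134, 0.0002979702151020248])
screw axis [[ 0.5267 -0.1043]
 [ 0.5571 -0.1047]]
```

Request:
{"api": "move_arm", "payload": {"delta_rot": [[0,0,0],[0,0,0],[0,0,0],[0,0,0],[0,0,0],[0,0,0]], "travel": [[2.5,-0.1,0.1],[5.5,-0.1,0.1],[8,-0.1,0.1],[10,-0.1,0.1],[11.8,-0.1,0.1],[11.8,-0.1,0.1]], "claw": [0.3,0.3,0.3,0.3,0.3,0.3]}}

```text
time_s: 15.3
eef_pos: [0.4764, -0.1356, 0.1114]
tool_rot: [0.004, 0.709, -0.004, 0.706]
force: [-0.2, -0.1, -0.6]
grip_width: 0.0298
```

Request:
{"api": "move_arm", "payload": {"delta_rot": [[0,0,0],[0,0,0],[0,0,0]], "travel": [[0,0,0],[0,0,0],[0,0,0]], "claw": [1,1,1], "grip_force": 40}}

```text
time_s: 15.68
eef_pos: [0.4774, -0.1363, 0.1131]
tool_rot: [0.004, 0.708, -0.005, 0.707]
force: [-2.1, -2.9, 0.2]
grip_width: 0.0165
```

```bash
python3 snap.py w15
python3 - <<'E'
from h import *
cv2.imwrite("pics/side15.png",cv2.resize(robot.snapshot("side")[160:330,240:430,::-1],None,fx=4,fy=3.5,interpolation=cv2.INTER_CUBIC))
E
```

```text
15.675 [ 0.4774 -0.1363  0.1131] [-0.2774  0.1463 -0.4439  0.9816 -0.0016 -0.2659] [-2.0667 -2.8528  0.2085] 0.01645463503998264
[[-0.0014  0.0115  0.9999]
 [-0.0013  0.9999 -0.0115]
 [-1.     -0.0013 -0.0013]]
```

View pics/side15.png

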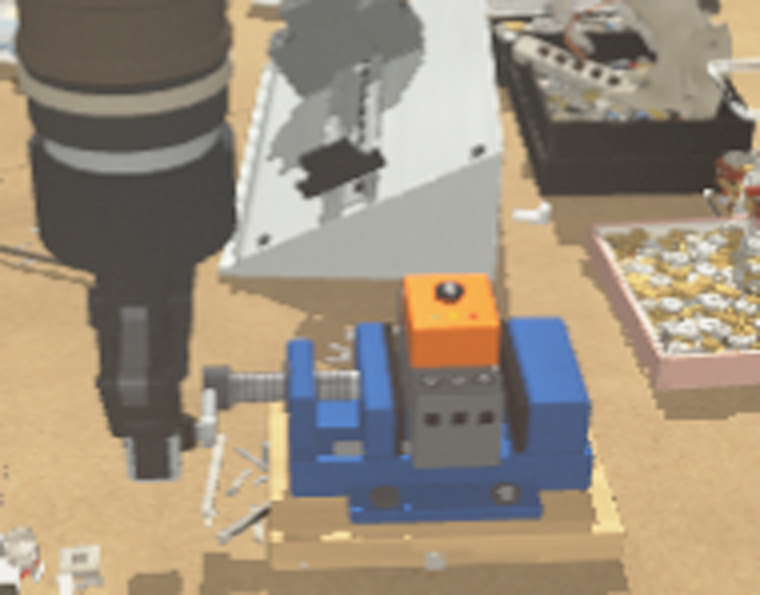

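View pics/w15.png

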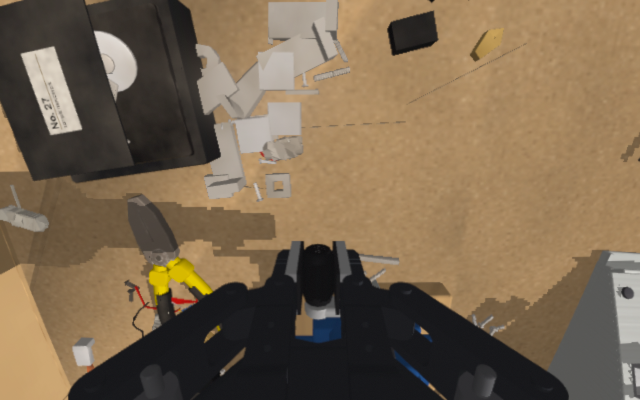

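Request:
{"api": "move_arm", "payload": {"delta_rot": [[0,0,0],[0,0,0],[0,0,0],[0,0,0]], "travel": [[1.22,0.24,0.05],[2.26,0.94,0.1],[2.96,1.98,0.15],[3.2,3.2,0.2]], "claw": [1,1,1,1]}}

```text
time_s: 16.27
eef_pos: [0.48, -0.1031, 0.0809]
tool_rot: [0.004, 0.707, -0.004, 0.707]
force: [-4.2, -2.4, 12.1]
grip_width: 0.0164
```

Run:
```python
from h import *
print(robot.get_state()["moment"])
cv2.imwrite("pics/side16.png",cv2.resize(robot.snapshot("side")[160:330,240:430,::-1],None,fx=4,fy=3.5,interpolation=cv2.INTER_CUBIC))
```

```text
[-0.47661541  0.65712035 -0.01094597]
```

View pics/side16.png

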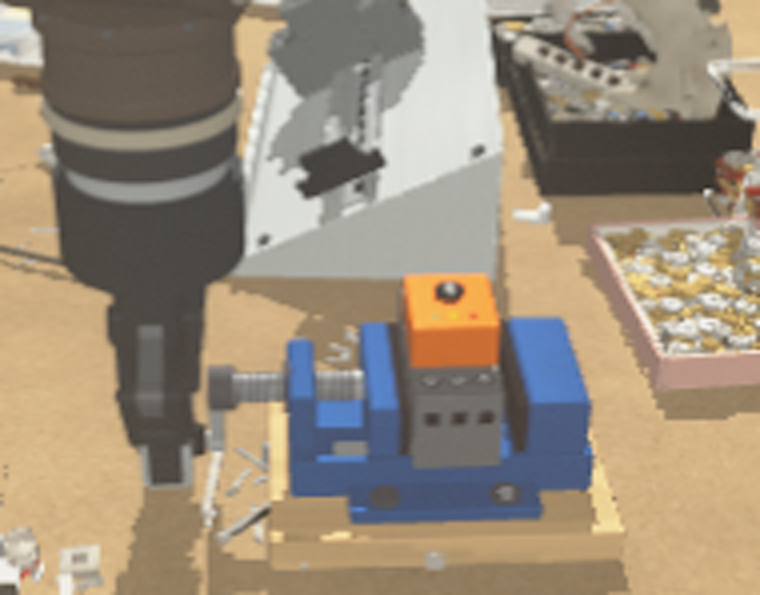

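Request:
{"api": "move_arm", "payload": {"delta_rot": [[0,0,0],[0,0,0],[0,0,0],[0,0,0]], "travel": [[-0.42,1.22,0.05],[-1.14,2.26,0.1],[-2.18,2.96,0.15],[-3.4,3.2,0.2]], "claw": [1,1,1,1]}}

```text
time_s: 16.82
eef_pos: [0.4821, -0.0719, 0.1153]
tool_rot: [0.003, 0.708, -0.005, 0.706]
force: [0.3, -10.4, -3.3]
grip_width: 0.016
```

Request:
{"api": "move_arm", "payload": {"delta_rot": [[0,0,0],[0,0,0],[0,0,0],[0,0,0]], "travel": [[-1.19,-0.36,0.05],[-2.19,-1.03,0.1],[-2.86,-2.03,0.15],[-3.1,-3.22,0.2]], "claw": [1,1,1,1]}}

```text
time_s: 17.32
eef_pos: [0.4837, -0.1043, 0.1459]
tool_rot: [0.004, 0.708, -0.003, 0.707]
force: [1.2, 1.9, -8.6]
grip_width: 0.0162
```

Run:
```python
from h import *
cv2.imwrite("pics/side17.png",cv2.resize(robot.snapshot("side")[160:330,240:430,::-1],None,fx=4,fy=3.5,interpolation=cv2.INTER_CUBIC))
```

```text
(no output)
```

View pics/side17.png

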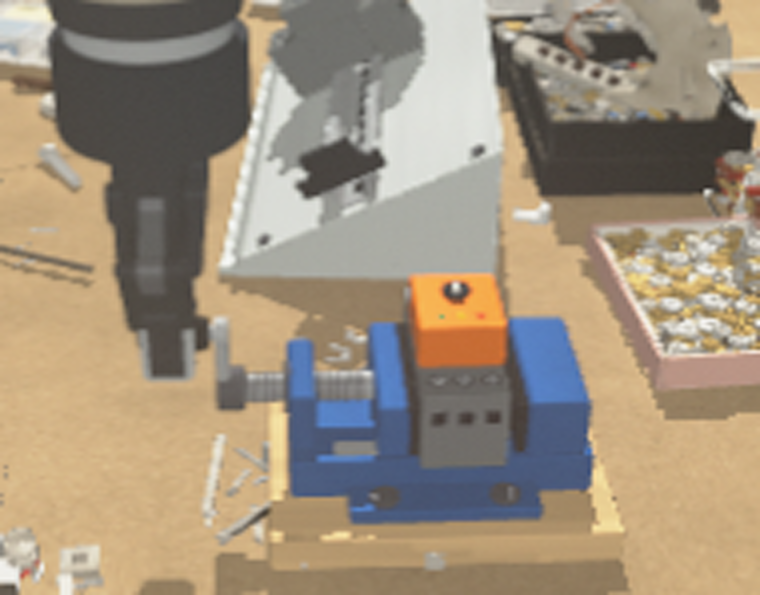

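Request:
{"api": "move_arm", "payload": {"delta_rot": [[0,0,0],[0,0,0],[0,0,0],[0,0,0]], "travel": [[0.34,-1.19,0.05],[1.01,-2.19,0.1],[2.01,-2.86,0.15],[3.2,-3.1,0.2]], "claw": [1,1,1,1]}}

```text
time_s: 17.88
eef_pos: [0.4854, -0.1365, 0.1135]
tool_rot: [0.004, 0.708, -0.005, 0.707]
force: [-3.1, -0.1, 2.3]
grip_width: 0.0162
```

Request:
{"api": "move_arm", "payload": {"delta_rot": [[0,0,0],[0,0,0],[0,0,0],[0,0,0]], "travel": [[1.19,0.29,0.05],[2.19,0.96,0.1],[2.86,1.96,0.15],[3.1,3.15,0.2]], "claw": [1,1,1,1]}}

```text
time_s: 18.38
eef_pos: [0.4876, -0.1036, 0.0816]
tool_rot: [0.004, 0.708, -0.004, 0.706]
force: [0.7, -3.1, -1.3]
grip_width: 0.0163
```

Run:
```python
from h import *
cv2.imwrite("pics/side18.png",cv2.resize(robot.snapshot("side")[160:330,240:430,::-1],None,fx=4,fy=3.5,interpolation=cv2.INTER_CUBIC))
```

```text
(no output)
```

View pics/side18.png

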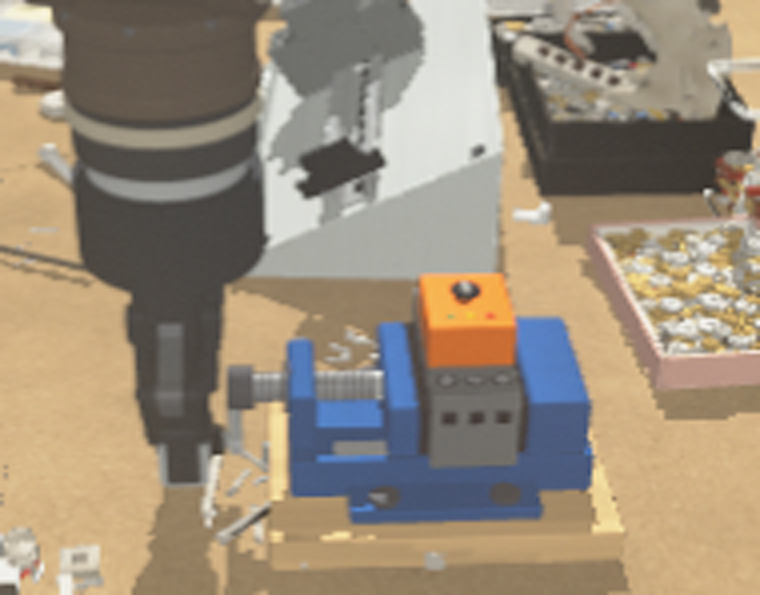

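Request:
{"api": "move_arm", "payload": {"delta_rot": [[0,0,0],[0,0,0],[0,0,0],[0,0,0]], "travel": [[-0.24,1.19,0.05],[-0.91,2.19,0.1],[-1.91,2.86,0.15],[-3.1,3.1,0.2]], "claw": [1,1,1,1]}}

```text
time_s: 18.92
eef_pos: [0.49, -0.0723, 0.1147]
tool_rot: [0.003, 0.708, -0.004, 0.707]
force: [-1.5, -5.5, -3.1]
grip_width: 0.0162
```

Run:
```python
from h import *
cv2.imwrite("pics/side19.png",cv2.resize(robot.snapshot("side")[160:330,240:430,::-1],None,fx=4,fy=3.5,interpolation=cv2.INTER_CUBIC))
print(robot.get_state()["force"])
```

```text
[-5.54836494 -0.62134401 -0.6379354 ]
```

View pics/side19.png

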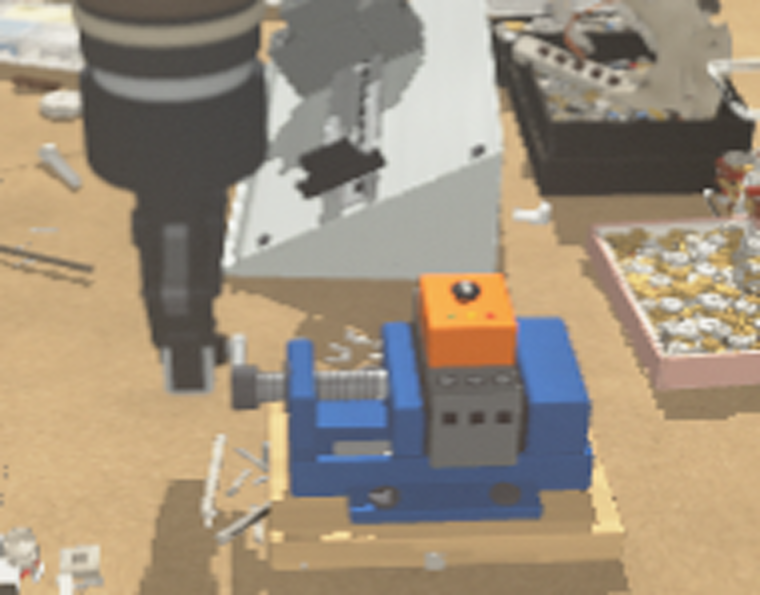

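Request:
{"api": "move_arm", "payload": {"delta_rot": [[0,0,0],[0,0,0],[0,0,0]], "travel": [[-1.19,-0.29,0.05],[-2.19,-0.96,0.1],[-2.19,-0.96,0.1]], "claw": [1,1,1]}}

```text
time_s: 19.35
eef_pos: [0.4908, -0.0828, 0.1368]
tool_rot: [0.004, 0.708, -0.004, 0.707]
force: [-5.7, 2.3, 4.8]
grip_width: 0.0163
```

Run:
```python
from h import *
im=robot.snapshot("side")[:,:,::-1]
cv2.imwrite("pics/side20.png",cv2.resize(im[160:330,240:430],None,fx=4,fy=3.5,interpolation=cv2.INTER_CUBIC))
print(robot.get_state()["force"],robot.get_state()["time_s"])
```

```text
[-4.77120784  1.88278232  4.58115173] 19.4
```

View pics/side20.png

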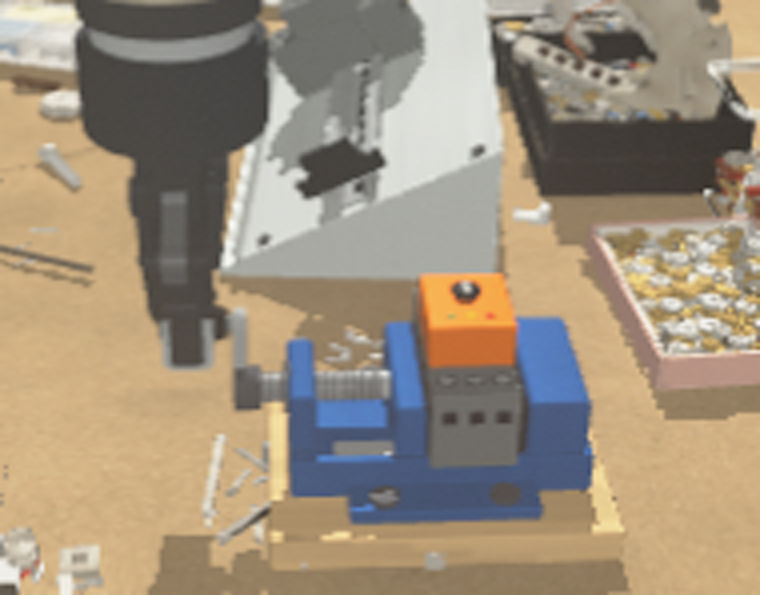

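Run:
```python
import cv2,numpy as np
I={k:cv2.cvtColor(cv2.imread(f"pics/side{k}.png"),cv2.COLOR_BGR2GRAY) for k in (15,16,17,18,19,20)}
def track(a,b,box):
    x0,y0,x1,y1=box;T=I[a][y0:y1,x0:x1];r=cv2.matchTemplate(I[b][y0-6:y1+6,x0-40:x1+40],T,cv2.TM_CCOEFF_NORMED)
    _,v,_,l=cv2.minMaxLoc(r);return l[0]-40,l[1]-6,round(v,3)
for a,b,m,j in((15,16,(405,275,500,460),(362,320,388,372)),(16,17,(405,275,500,460),(362,320,388,372)),(17,18,(412,275,505,460),(370,320,395,372)),(18,19,(420,275,515,460),(380,320,402,372)),(19,20,(420,275,515,460),(384,320,408,372))):
    print(a,b,"module",track(a,b,m),"jaw",track(a,b,j),"fixedjaw",track(a,b,(530,320,592,460)))
```

```text
15 16 module (0, 0, 0.994) jaw (5, 0, 0.989) fixedjaw (0, 0, 1.0)
16 17 module (7, 0, 0.987) jaw (9, 0, 0.966) fixedjaw (0, 0, 1.0)
17 18 module (10, 0, 0.981) jaw (10, 0, 0.948) fixedjaw (0, 0, 1.0)
18 19 module (0, 0, 0.995) jaw (4, 0, 0.978) fixedjaw (0, 0, 1.0)
19 20 module (0, 0, 0.998) jaw (2, 0, 0.959) fixedjaw (0, 0, 0.999)
```

Request:
{"api": "move_arm", "payload": {"delta_rot": [[0,0,0],[0,0,0],[0,0,0],[0,0,0],[0,0,0],[0,0,0],[0,0,0],[0,0,0]], "travel": [[0,0,0],[0,0,0],[0,0,0],[-2,0,0],[-5,0,0],[-9,0,-2],[-14,0,-5],[-14,0,-5]], "claw": [0.45,0.3,0.25,0.25,0.25,0.25,0.25,0.25]}}

```text
time_s: 20.4
eef_pos: [0.4415, -0.082, 0.2798]
tool_rot: [0.003, 0.705, -0.005, 0.709]
force: [0.6, -0.6, 0.5]
grip_width: 0.032
```

```bash
python3 snap.py w21
python3 - <<'E'
from h import *
im=robot.snapshot("side")[:,:,::-1]
cv2.imwrite("pics/side21.png",cv2.resize(im[130:330,240:430],None,fx=4,fy=3,interpolation=cv2.INTER_CUBIC))
cv2.imwrite("pics/side21r.png",im)
t=robot.snapshot("top")[:,:,::-1];cv2.imwrite("pics/top21r.png",t)
cv2.imwrite("pics/top21.png",cv2.resize(t[130:250,190:460],None,fx=2.9,fy=2.9,interpolation=cv2.INTER_CUBIC))
print(robot.get_state()["force"],robot.get_state()["time_s"])
E
```

```text
20.4 [ 0.4415 -0.082   0.2798] [-0.1834 -0.0204 -0.2473  1.3383 -0.0006 -0.172 ] [ 0.5715 -0.6205  0.4619] 0.03198216831695108
[[ 0.0055  0.0114  0.9999]
 [-0.0016  0.9999 -0.0114]
 [-1.     -0.0015  0.0055]]
[-0.22362865  0.03967924 -0.61735611] 20.55
```

View pics/side21.png

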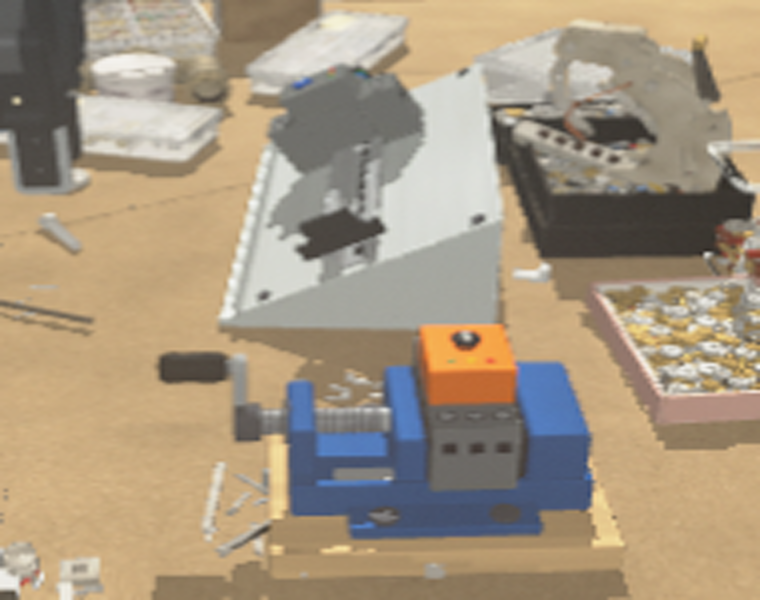

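View pics/w21.png

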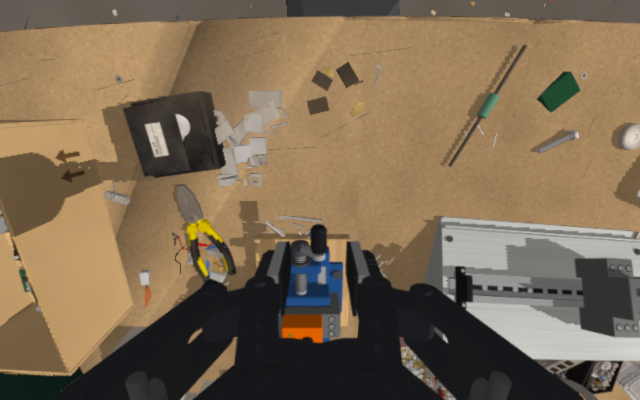

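View pics/top21.png

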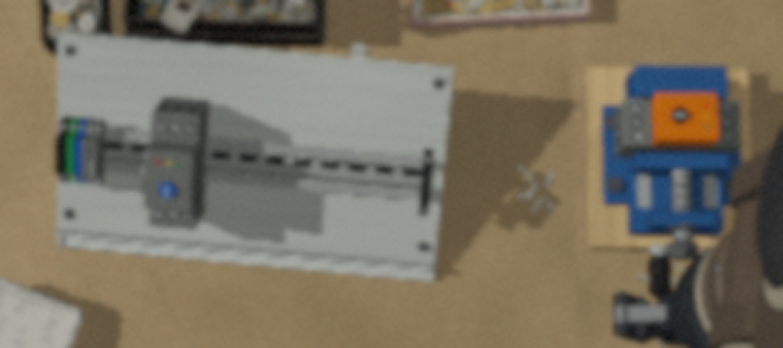

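Run:
```python
from h import *
np.set_printoptions(precision=4,suppress=True)
a=cv2.imread("pics/top0.png");b=cv2.imread("pics/top21r.png")
d=cv2.absdiff(a,b)[155:215,232:268];print("grey module diff mean/max",d.mean(),d.max())
hsv=cv2.cvtColor(b,cv2.COLOR_BGR2HSV);m=((hsv[...,0]<18)&(hsv[...,1]>190)&(hsv[...,2]>120)).astype(np.uint8);m[:,:400]=0;m[:,452:]=0;m[:140]=0;m[200:]=0
cn,_=cv2.findContours(m,cv2.RETR_EXTERNAL,cv2.CHAIN_APPROX_NONE);c=max(cn,key=cv2.contourArea);r=cv2.minAreaRect(c);print(r)
print(onz(camw("top"),[r[0]],.105))
s=cv2.imread("pics/side21r.png");p=cv2.imread("pics/side20.png")
q=cv2.resize(s[160:330,240:430],None,fx=4,fy=3.5,interpolation=cv2.INTER_CUBIC);dd=cv2.absdiff(p,q)[270:470,380:600];print("module/jaws diff after release",dd.mean())
st=robot.get_state();print(st["time_s"],np.abs(st["dq"]).max())
```

```text
grey module diff mean/max 4.653858024691358 12
((426.0, 170.5), (15.0, 22.0), 90.0)
[[ 0.6053 -0.1009  0.105 ]]
module/jaws diff after release 3.0982045454545455
20.55 0.019561033283731797
```

Run:
```python
from cell import robot
print(robot.hand_in())
```

```text
the job is handed in; nothing more can be done
None
```

The orange module is clamped in the vice on its back and released, and the job was handed in at about 20.6 s of the 61 s. No verdict was reported.

**What I did**
- **Off the rail:** I gripped the orange block and tilted the lower end up to about 18°. Wrist force reached about 10 N there, probably the module's top end touching the plate. I eased the tilt to 16°, slid the module about 11 mm up the slope and lifted it clear.
- **Into the vice:** I set it on the bed between the jaws, with about 10 N at touchdown, and let go. I then led the crank knob about 1.6 turns clockwise, released it and backed the arm off.

**Last checks**
- **Grip:** In the last 3/8 turn the moving jaw advanced about 2.6 mm while the module did not move. I take that as roughly 16–20 N. It comes from the pictures only, because the wrist force was too noisy to show it.
- **Placement:** The module stands flat along the jaws, within about 4 mm of the middle of their width.
- **Grey module:** The top view shows it where it was at the start.
- **Arm:** It is clear of everything, with near-zero wrist force.

**Disagreements**
- **Module position:** The top camera put the module about 6 mm nearer the robot than the jaw positions imply. I put this down to that camera's blur and calibration.
- **Jaw opening:** I measured 49 mm before cranking, but the crank angle implied 46 mm. The point where the module stopped moving fits the smaller figure.
- **Crank circle:** Sideways forces of up to about 12 N showed during the first turn, so I led the knob on a slightly smaller circle after that.

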